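Fit the comb holder behind the shelf lip and hold it home

ROBOT

A 7-joint arm with a two-finger parallel gripper is mounted at the origin on the work surface. World frame = base frame: x ahead of the robot, y to its left, z up, the work surface at z = 0. Lengths are in m, angles in degrees, forces in N, time in s.
With the tool pointing down it reaches from about 0.4 to 0.75 m from the base axis. Payload 19.5 kg.
Tool frame: the origin (TCP) lies between the finger pads; the fingertips stand 11 mm ahead of it and the grasp point (between the pads) lies 8 mm behind it (manip.nose_length is the distance from the TCP to the fingertips, in m); x points along the fingers, y is the direction in which the jaws open and shut, and the axes are right-handed (so a half turn about x gives the same grasp; the last joint's range is limited). The gripper opens to 85 mm and grips with 20 to 120 N. Pads are 22 mm wide; open, the fingers measure 114 mm over their backs; the gripper's body (76 mm by 85 mm) begins 54 mm behind the grasp point. The pads swing forward as they close: fully open they stand 13 mm farther back than shut.
Start: joints at [66.251, 40.479, -1.581, 85.061, 1.261, 54.483, -4.326], TCP at [0.209, -0.535, 0.211] pointing down, gripper open.
Joint ranges: [-155.06, 155.06], [-18.47, 123.98], [-90, 86.84], [0, 140.48], [-83.41, 263.41], [0, 116], [-161.91, 161.91]. Speed limits (degrees/s): [108.29, 108.29, 147.25, 147.25, 172.46, 172.46, 172.46].

INTERFACE

Orientations are given as [roll, pitch, yaw] about the fixed x, y, z axes, in that order (R = Rz(yaw) Ry(pitch) Rx(roll)).
In Python, from bench import manip, snapshot, hand_in, finder gives the robot as it stands.
- The arm moves only by the tool send_rows, never from a script. Its argument "motion" is a list of rows, each a list of 7 numbers: the shift along the world's x, y, z in mm, then the turn, a rotation vector about the world's x, y, z in degrees, then the gripper command: -1 is fully open, 1 is shut, values between are in proportion. A call has 1 to 10 rows; each row shifts and turns the commanded pose from where the row before left it; what a row does not reach is not made up. A row lasts 1/12 s, in which the tool goes at most 41.7 mm and 7.16 degrees, less where a joint would pass 70% of its speed; a pose out of reach is approached as far as the arm can. A call is refused whole if a number of a shift passes 41.7 or a number of a turn 7.16, either way. A call with a gripper value outside its range is refused whole. The fingers move at their own pace and stop on an object; the grip force is fixed at half the most. Time passes only in rows, so rows that do not move let the fingers close. It gives the time, the measured TCP pose, the force and the opening at its end, in the units of the state.
- manip.state(): the state, without advancing time (a new reading comes with each control period).
- snapshot(name): name is "scene" or "top"; returns a dict with "img" (420x560x3 uint8, red, green, blue), "fovy" (degrees; the focal length in pixels is half the picture's height over the tangent of half this angle, whatever the lens; pixels are square), "cx", "cy" (the principal point, pixels), "rvec" (rotation vector, rad) and "tvec" (3), from world to camera coordinates, as OpenCV has them. Camera axes: x right, y down, z forward; pixel columns grow to the right and rows downward; lengths in m; the calibration is good to about 2 mm. A picture is of the moment at which its call begins. There is no depth.
- hand_in(): hands the job in, once; it reports no verdict.
Trained networks look in a picture, given as the dict that the camera call returned (one of the last four; its "shot" number tells which), for a name from the list of things; names that differ only in an ending like _2 or _b are one class to them, and where a whole thing is asked for, a point or a joint stands for the part that bears it (a point fixed in the world has none). Each returns a list of dicts, best first, with "confidence" (0 to 1); they miss things now and then, are a little off and sometimes report something else, mostly with a low value. They report only what shows in the picture. A call takes as long as a camera call. They do not tell look-alikes from the thing itself.
- finder.recognise(picture, target): "bbox" ([centre column, centre row, width, height] in pixels, round what is visible of it).
- finder.cut_out(picture, target): "mask" (420x560 bool, what is visible of it) and "bbox" ([centre column, centre row, width, height] in pixels, round what is visible of it).
The state is a dict: "time_s": time; "joint_pos": joint angles; "qvel": joint speeds; "effort": joint torques, N m; "tool_pos": TCP position; "eef_rot": TCP orientation; "contact_force": force on the tool from outside, world axes, zero at the start; "wrist_torque": the same for the moment, N m; "finger_gap": opening from 0.0 (shut) to 1.0 (fully open).
Only numpy, scipy, OpenCV 4.12 (cv2) and the standard library are available. Lean on these libraries where they do the work, as an engineer would, in place of code of your own. Each camera call takes 0.05 s, during which the arm holds its last target.

TASK

First swing the round mirror out of the way on its stiff arm until it stands straight out from the shelf, square to the shelf's front edge, and let go of it. Then pick up the blue comb holder and push its tongue down behind the shelf's front lip, in the pocket at the middle, until it bottoms. Its self-adhesive foot needs steady pressure to take, so keep pressing it down firmly, without forcing it, and finish while still holding it pressed home; leave the other things where they lie.

Things in the scene. Friction and masses are not known exactly. Their poses are not given: they have to be found in the camera images.
- shelf: Fixed low shelf: bamboo board 100 x 250 mm, top at z = 70 mm, on two end cheeks, an aluminium rail with a lip along its front edge. Origin on the sill under the board's centre, x towards the front edge (the side away from window and robot), y along the shelf, z up. A post 12 mm across at x = 30, y = -112 mm carries the mirror arm; but for post and mirror nothing fixed stands above the lip.
- lip (a point): Top of the lip at the middle of the shelf (shelf frame 65, 0, 81 mm; axes as the shelf's). The lip is 3 mm thick, upright at x = 58 to 61 mm up to z = 74 mm, then flared outwards to x = 66 mm at z = 81 mm. Behind it, up to the board's rounded front edge at x = 50 mm, is an 8 mm wide channel, filled to z = 66 mm with white plastic except at the pocket, y = -31 to 31 mm.
- seat: Black rubber strip, the floor of the pocket, 8 (x) x 62 (y) mm; origin at the centre of its upper face (shelf frame 54, 0, 52 mm: 29 mm below the top of the lip); axes as the shelf's; rigid underneath. The holder is home when its foot rests on this strip; 10 to 20 N is a good firm press.
- mirror_arm (a joint): Swing of the mirror arm about the upright post, rad. 0: arm along the front edge, mirror over the pocket; grows as the mirror swings out over the front edge (clockwise from above); 1.571: square to the front edge; stop at 2.2. Stiff friction joint, 0.22 N m: stays where left, about 2 N at the mirror's middle moves it. Starts at 0 to 0.5, where the mirror bars the gripper's way to the pocket.
- mirror: Mirror with its arm, one rigid piece that swings about the post. Origin on the post's axis 158 mm above the sill, y along the arm to the mirror, x normal to the mirror, z up. Upright white-rimmed disc 110 mm across, 10 mm thick, centre at y = 115 mm, in the plane of the arm; the arm is an 8 mm bar. Can be pinched across its thickness at the top of the rim, or pushed.
- mirror_top (a point): Topmost point of the mirror's rim, above the disc's centre, 213 mm above the sill, 115 mm from the swing axis; axes as mirror.
- pivot (a point): Fixed point on the swing axis at the arm's height (shelf frame 30, -112, 158 mm); axes as the shelf's.
- holder: Loose blue plastic comb holder, 50 to 85 g, standing upright on its trough. Origin at the centre of the trough's underside, z up, x away from the tongue. Trough 30 (x) x 64 (y) x 42 mm high, open above; from its back wall a bridge (z = 45 to 50 mm) runs back over to the tongue. Fitted, its axes agree with the shelf's: tongue in the pocket, trough hanging in front of the lip.
- foot (a point): Centre of the rounded lower edge of the holder's tongue (holder frame -30, 0, 12 mm); axes as the holder's. The tongue hangs from the bridge, 4 mm thick (x), 48 mm wide (y), 33 mm long, with a 13 mm gap to the trough for the lip. When it is home the bridge stays 4 mm above the lip.
- grip (a point): Middle of the holder's back plate, a place to pinch it from above (holder frame -24.5, 0, 72 mm); axes as the holder's. The plate stands on the bridge: 9 mm thick (x), 44 mm wide (y), from 22 mm below this point to 13 mm above it.
- jar: Bystander: white cream jar with green twist cap, 54 mm across, 41 mm high, loose on the shelf board; origin under its centre.
- tweezer: Bystander: steel tweezer, 95 mm long, 5 mm high, loose on the shelf board; origin under its middle.
- comb: Bystander: orange comb, 150 x 34 x 5 mm, loose on the sill; origin under its middle.
- soap_dish: Bystander: yellow soap dish with its flip lid shut, 84 x 112 x 40 mm, loose on the sill; origin under its middle.
Not all that is in view belongs to the job. Of the things that look like the holder, take the one that is farthest from the robot's base at the start.

How it is judged:
By the outcome, as a careful person would: the job done as asked, in the order asked, and still so for the second after the job is handed in, while the arm keeps its last pose, push and grip.
It also fails if it takes over 64 s, if anything falls off the work surface, if the arm or the gripper's body presses on something with over 40 N, if the wrist force passes 120 N, or if a joint passes its speed limit or range.

## Working session

There is one attempt and no reset: what is moved stays moved. The work goes in short steps, Python scripts to look and compute and a tool call to move; the robot and the scene stay as the last step left them, time stands still between calls to the robot, and variables do not carry over. Pictures are saved under pics/ and viewed, and the job is handed in when it is done.

Besides the shell and the picture viewer there is one more tool, called after "Call:" in YAML: its name, and indented under it one key for each argument. send_rows: Moves the arm, as the interface text tells. Its arguments: {"type":"object","properties":{"motion":{"type":"array"}},"required":["motion"]}

```bash
ls; mkdir -p pics; python3 - <<'E'
from bench import manip, snapshot, finder
import cv2
print(manip.state(), manip.nose_length)
for n in("scene","top"):
    s=snapshot(n); cv2.imwrite(f"pics/{n}0.png",s["img"][:,:,::-1]); print({k:v for k,v in s.items() if k!="img"})
    for t in["shelf","mirror","holder","jar","soap_dish","lip","seat"]:
        try: print(t,[(d["confidence"],d["bbox"]) for d in finder.recognise(s,t)])
        except Exception as e: print(t,e)
E
```

```text
pics
{'time_s': 0.0, 'joint_pos': array([66.24915594, 40.51457573, -1.58106639, 85.08437813,  1.25849036,
       54.48364089, -4.3254854 ]), 'qvel': array([ 0.02011826, -0.08546722,  0.00565359,  0.0987485 ,  0.02818829,
       -0.02786476, -0.0147594 ]), 'effort': array([-8.40046177e-04, -8.83207655e+01,  1.23411018e+00, -2.36166304e+01,
        1.67707843e-02,  6.67802466e-03,  1.69941603e-05]), 'tool_pos': array([ 0.20933284, -0.53522154,  0.21042125]), 'eef_rot': array([-88.80203674,  89.93466973, 112.55778984]), 'contact_force': array([0.61995261, 0.27573608, 0.06066143]), 'wrist_torque': array([ 0.04043538, -0.01271179,  0.02028958]), 'finger_gap': 1.000057269591544} 0.011
{'fovy': 52.05183351406944, 'cx': 284.03133698018297, 'cy': 208.05990369327336, 'rvec': array([ 2.11306252,  0.74198203, -0.39731065]), 'tvec': array([-0.44668992, -0.0108262 ,  1.40837737]), 'shot': 1}
shelf [(0.94, [248.3, 263.9, 97.1, 85.7])]
mirror [(0.95, [258.6, 242.5, 69.3, 41.3])]
holder [(0.89, [238.3, 225.8, 25.2, 18.8]), (0.77, [270.4, 203.2, 16.4, 35.3]), (0.73, [311.9, 213.2, 13.0, 35.7]), (0.61,
[... 221 characters left out ...]
97826611, 'cx': 277.3652398292494, 'cy': 216.05248630025332, 'rvec': array([ 2.14484671, -2.17667009,  0.10333632]), 'tvec': array([0.11943377, 0.51704441, 0.97195677]), 'shot': 2}
shelf [(0.95, [342.1, 219.9, 132.8, 86.9])]
mirror [(0.79, [358.2, 195.3, 81.6, 40.3]), (0.24, [359.0, 199.6, 79.7, 44.7])]
holder [(0.92, [294.5, 298.4, 27.7, 28.5]), (0.86, [232.3, 295.5, 35.2, 36.2]), (0.61, [170.9, 331.0, 28.6, 36.7]), (0.6, [210.1, 239.9, 37.7, 29.7]), (0.38, [359.1, 195.4, 77.3, 37.8])]
jar [(0.82, [305.9, 238.4, 25.9, 23.9]), (0.7, [210.8, 240.0, 36.8, 28.8])]
soap_dish [(0.88, [336.1, 133.7, 53.8, 42.3])]
lip []
seat [(0.57, [341.8, 218.9, 131.5, 81.9]), (0.47, [358.8, 196.5, 81.0, 39.8])]
```

View pics/scene0.png

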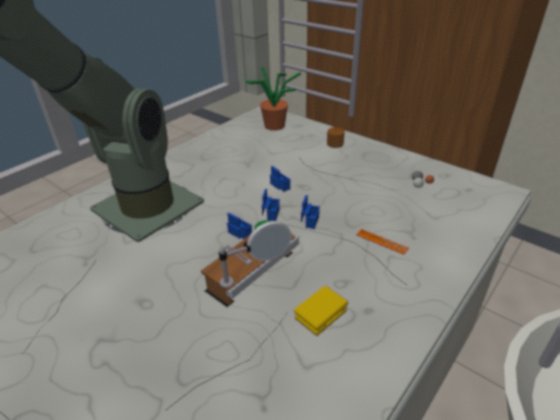

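View pics/top0.png

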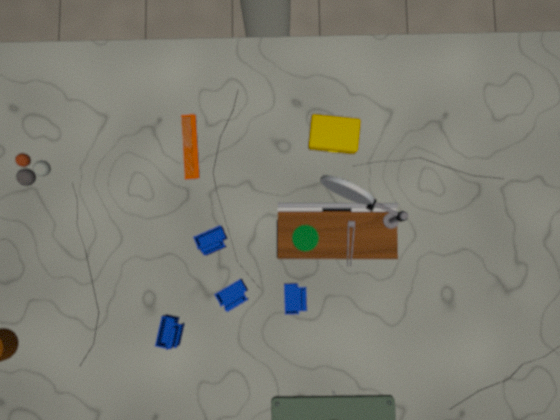

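```bash
python3 - <<'E'
import cv2
a=cv2.imread("pics/scene0.png")[150:350,180:380]; cv2.imwrite("pics/scene0z.png",cv2.resize(a,(600,600),interpolation=cv2.INTER_CUBIC))
a=cv2.imread("pics/top0.png")[110:360,140:430]; cv2.imwrite("pics/top0z.png",cv2.resize(a,(696,600),interpolation=cv2.INTER_CUBIC))
E
```

```text
(no output)
```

View pics/scene0z.png

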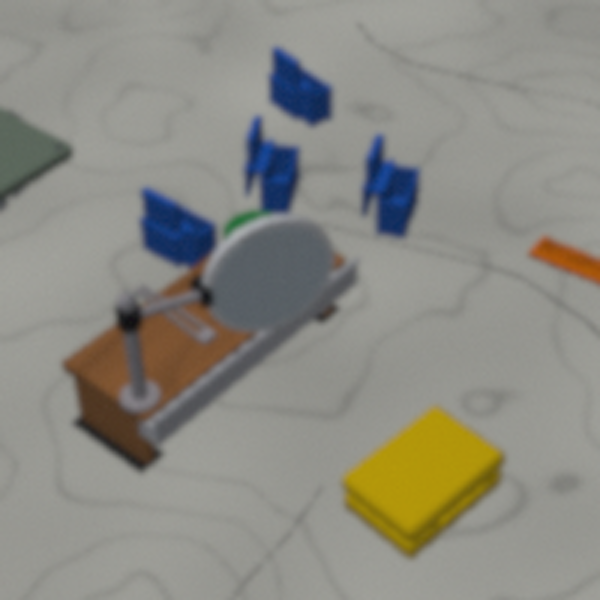

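View pics/top0z.png

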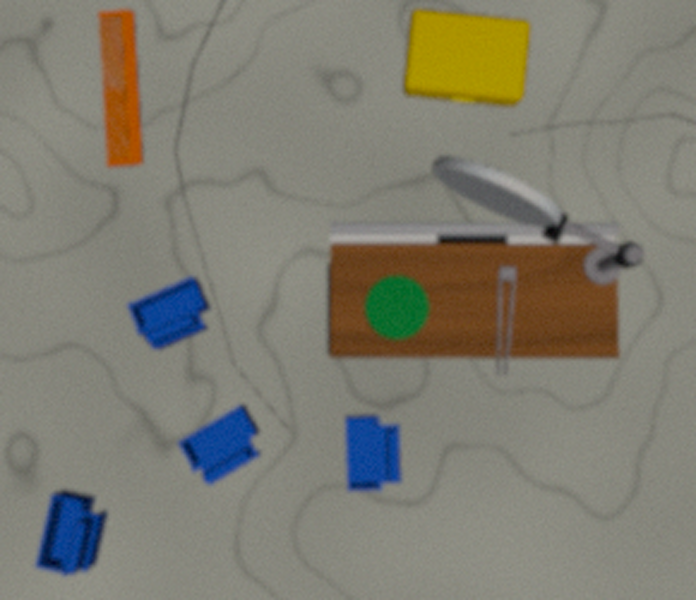

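```bash
cat > h.py <<'E'
import numpy as np, cv2
from scipy.optimize import minimize
def K(s):
    f=210/np.tan(np.radians(s["fovy"])/2); return np.array([[f,0,s["cx"]],[0,f,s["cy"]],[0,0,1.]])
def proj(s,P):
    return cv2.projectPoints(np.asarray(P,float).reshape(-1,1,3),s["rvec"],s["tvec"],K(s),None)[0].reshape(-1,2)
def ray(s,uv,z):
    R=cv2.Rodrigues(s["rvec"])[0]; C=-R.T@s["tvec"]
    d=R.T@np.linalg.inv(K(s))@np.array([uv[0],uv[1],1.]); return C+d*(z-C[2])/d[2]
def cam(s):
    R=cv2.Rodrigues(s["rvec"])[0]; return -R.T@s["tvec"]
def box(x0,x1,y0,y1,z0,z1): return np.array([[x,y,z] for x in(x0,x1) for y in(y0,y1) for z in(z0,z1)])/1e3
HB=[box(-15,15,-32,32,0,42),box(-32,-15,-22,22,45,50),box(-32,-28,-24,24,12,50),box(-29,-20,-22,22,50,85)]
def T(p,P,z=0):
    c,s=np.cos(p[2]),np.sin(p[2]); return P@np.array([[c,s,0],[-s,c,0],[0,0,1]])+[p[0],p[1],z]
def sil(s,boxes,p,z=0,SS=4):
    m=np.zeros((420*SS,560*SS),np.uint8)
    for b in boxes:
        h=cv2.convexHull((proj(s,T(p,b,z))*SS+SS/2-.5).astype(np.float32)).astype(np.int32)
        cv2.fillConvexPoly(m,h,255)
    return cv2.resize(m,(560,420),interpolation=cv2.INTER_AREA)/255.
def fit(views,boxes,p0,z=0):
    # views: list of (shot, target soft mask)
    def c(p): return sum(np.abs(cv2.GaussianBlur(sil(s,boxes,p,z),(0,0),1)-m).sum() for s,m in views)
    best=None
    for dy in (0,):
        r=minimize(c,p0,method="Nelder-Mead",options=dict(initial_simplex=np.array([p0,p0+[.01,0,0],p0+[0,.01,0],p0+[0,0,.2]]),xatol=1e-4,fatol=.05))
        r=minimize(c,r.x,method="Nelder-Mead",options=dict(initial_simplex=np.array([r.x,r.x+[.004,0,0],r.x+[0,.004,0],r.x+[0,0,-.1]]),xatol=1e-4,fatol=.05))
    return r.x,r.fun
E
cat > m.py <<'E'
from bench import *
from h import *
import pickle
S=[snapshot("scene"),snapshot("top")]; pickle.dump(S,open("s0.pkl","wb"))
print([cam(s) for s in S])
for uv in [(210,240),(171,331),(232,295),(294,298)]:
    q=ray(S[1],uv,.03); print(uv,q,np.hypot(*q[:2]), proj(S[0],q))
for s in S:
    i=s["img"].astype(int); b=(i[:,:,2]-i[:,:,0])
    print(b.max())
    n,l,st,ce=cv2.connectedComponentsWithStats((b>40).astype(np.uint8)); print([(list(map(int,a)),c.round(1).tolist()) for a,c in zip(st[1:],ce[1:]) if a[4]>40])
E
python3 m.py
```

```text
[array([ 1.07663801, -0.58804662,  0.8235458 ]), array([0.4116511 , 0.10098813, 1.02305625])]
(210, 240) [0.4683495  0.25935173 0.03      ] 0.5353639683451279 [[310.15896062 212.71318037]]
(171, 331) [0.27512939 0.34247849 0.03      ] 0.43930365505315744 [[278.8416818  179.82654504]]
(232, 295) [0.34933867 0.21174832 0.03      ] 0.40850319351809034 [[270.2987388  205.83236439]]
(294, 298) [0.34121576 0.07858754 0.03      ] 0.3501488246009166 [[238.63256723 226.08030645]]
124
[([270, 166, 20, 25, 302], [278.8, 179.2]), ([262, 189, 17, 32, 306], [270.1, 205.6]), ([301, 195, 18, 33, 337], [309.6, 212.7]), ([227, 213, 24, 25, 396], [237.9, 226.2])]
152
[([193, 226, 33, 29, 627], [210.2, 240.2]), ([214, 279, 34, 33, 639], [231.8, 295.3]), ([284, 283, 23, 32, 636], [294.4, 298.3]), ([155, 316, 28, 34, 691], [168.4, 332.5])]
```

```bash
cat > m2.py <<'E'
from h import *
import pickle
S=pickle.load(open("s0.pkl","rb"))
V=[]
for s,c in zip(S,[(310,212),(210,240)]):
    i=s["img"].astype(int); b=i[:,:,2]-i[:,:,0]
    n,l=cv2.connectedComponents((b>25).astype(np.uint8)); k=l[c[1],c[0]]
    if k==0: k=l[c[1]-20:c[1]+20,c[0]-15:c[0]+15].max()
    m=(l==k).astype(float); V.append((s,cv2.GaussianBlur(m,(0,0),1))); print(m.sum())
for y in np.radians([0,45,90,135,180,-135,-90,-45]):
    x,f=fit(V,HB,np.array([.468,.259,y])); print(x[:2].round(4),np.degrees(x[2]).round(1),round(f,1),[round(fit_,1) for fit_ in [np.abs(cv2.GaussianBlur(sil(s,HB,x),(0,0),1)-m).sum() for s,m in V]])
E
python3 m2.py
cat > m3.py <<'E'
from h import *
import pickle
S=pickle.load(open("s0.pkl","rb"))
s=S[1]; i=s["img"].astype(int)
br=((i[:,:,0]-i[:,:,2])>50)&(i[:,:,0]-i[:,:,1]>25)
n,l,st,ce=cv2.connectedComponentsWithStats(br.astype(np.uint8)); k=1+st[1:,4].argmax(); print(st[1:],ce[1:])
c=cv2.findContours((l==k).astype(np.uint8),0,2)[0][0]; r=cv2.minAreaRect(c); print(r); b=cv2.boxPoints(r); print(b)
for q in b: print(q,ray(s,q,.07))
E
python3 m3.py
```

```text
386.0
665.0
[0.475  0.2611] 24.4 86.9 [np.float64(56.3), np.float64(30.6)]
[0.4744 0.2615] 25.7 88.0 [np.float64(54.0), np.float64(34.0)]
[0.4745 0.2612] 25.3 86.7 [np.float64(55.3), np.float64(31.5)]
[0.4591 0.2652] 116.5 465.9 [np.float64(205.0), np.float64(261.0)]
[0.4601 0.2547] 206.2 360.0 [np.float64(199.2), np.float64(160.8)]
[0.4639 0.2532] -132.0 360.3 [np.float64(181.0), np.float64(179.3)]
[0.4654 0.2464] -80.6 463.2 [np.float64(263.7), np.float64(199.5)]
[0.4748 0.2612] 24.2 84.9 [np.float64(57.9), np.float64(27.0)]
[[ 181  114   19   66  984]
 [ 313  116   10    8   27]
 [ 322  116    2    1    2]
 [ 321  117    7    9   15]
 [ 329  118    2    4    5]
 [ 332  119    1    1    1]
 [ 334  118    3    4    7]
 [ 338  119    1    1    1]
 [ 341  119    1    2    2]
 [ 313  120    1    1    1]
 [ 338  121    2    1    2]
 [ 345  120    1    2    2]
 [ 326  123    2    2    2]
 [ 328  122    1    1    1]
 [ 331  123    1    1    1]
 [ 336  123    1    1    1]
 [ 341  123    1    1    1]
 [ 343  122    1    1    1]
 [ 352  123    1    1    1]
 [ 358  122    2    3    3]
 [ 313 
[... 3066 characters left out ...]
       ]
 [349.         150.        ]
 [351.5        150.5       ]
 [ 21.8015873  159.79365079]
 [338.24385721 234.62007418]
 [350.18       238.48      ]
 [350.         253.        ]
 [349.         256.        ]
 [  1.14035088 349.07017544]
 [ 13.         349.        ]
 [  8.         352.        ]
 [ 11.         353.        ]
 [  9.         354.        ]
 [  4.         357.        ]
 [  6.         357.        ]]
((337.0, 234.5), (47.0, 118.0), 90.0)
[[278. 211.]
 [396. 211.]
 [396. 258.]
 [278. 258.]]
[278. 211.] [0.52493474 0.10986978 0.07      ]
[396. 211.] [ 0.52109356 -0.13738131  0.07      ]
[396. 258.] [ 0.42305606 -0.13328625  0.07      ]
[278. 258.] [0.42654248 0.11126824 0.07      ]
```

```bash
cat > m4.py <<'E'
from h import *
import pickle,sys
from scipy.spatial.transform import Rotation as Ro
S=pickle.load(open(sys.argv[1] if len(sys.argv)>1 else "s0.pkl","rb"))
s=S[1]; i=s["img"].astype(float); rb=i[:,:,0]-i[:,:,2]; g=i.mean(2)
def cross(a,lo):  # subpixel half-crossing along 1d profile, returns largest |gradient| centroid
    d=np.abs(np.diff(a)); k=d.argmax(); w=d[max(0,k-2):k+3]; return lo+max(0,k-2)+(w*np.arange(len(w))).sum()/w.sum()+.5
be=[(c,cross(rb[250:268,c],250)) for c in list(range(282,345))+list(range(358,392))]
fe=[(c,cross(rb[204:218,c],204)) for c in list(range(282,318))]
le=[(cross(rb[r,270:286],270),r) for r in range(216,254)]
ri=[(cross(rb[r,388:404],388),r) for r in range(228,254)]
for n,e in zip(("back","front","left","right"),(be,fe,le,ri)):
    P=np.array([ray(s,q,.07)[:2] for q in e]); 
    j=0 if n in("left","right") else 1
    f=np.polyfit(P[:,j],P[:,1-j],1); f=np.polyfit(P[:,j],P[:,1-j],1,w=(np.abs(P[:,1-j]-np.polyval(f,P[:,j]))<.002)+1e-6)
    print(n,"slope deg",np.degrees(np.arctan(f[0])),"at mid",np.polyval(f,P[:,j].mean()),P[:,j].mean())
dk=(g<70); n,l,st,ce=cv2.connectedComponentsWithStats(dk[195:225,310:365].astype(np.uint8)); print([(a.tolist(),(c+[310,195]).tolist()) for a,c in zip(st[1:],ce[1:]) if a[4]>5])
for c in (285,295,305): print(c, g[200:216,c].round())
for r in (208,209,210): print(g[r,318:356].round())
# black pocket
E
python3 m4.py; python3 - <<'E'
from scipy.spatial.transform import Rotation as Ro
print(Ro.from_euler("xyz",[-88.802,89.935,112.558],degrees=True).as_matrix().round(3))
E
```

```text
back slope deg 1.0282191643708105 at mid 0.42495725630936376 -0.006108576715157751
front slope deg 0.8264666044224237 at mid 0.5227933467264895 0.0647348978727422
left slope deg -1.122621113883199 at mid 0.1117459595753115 0.47554401848669403
right slope deg -1.957311419392732 at mid -0.13616431396812406 0.45931532879229514
[([0, 14, 55, 16, 537], [334.76908752327745, 216.9608938547486])]
285 [129. 131. 123. 124. 127. 136. 133. 144. 163. 163. 146. 121.  84.  70.
  68.  65.]
295 [130. 126. 122. 125. 133. 137. 136. 147. 161. 159. 146. 115.  87.  75.
  71.  70.]
305 [126. 124. 122. 125. 133. 138. 138. 143. 162. 165. 146. 115.  86.  73.
  70.  68.]
[163. 162. 161. 142. 116.  89.  83.  83.  79.  84.  82.  82.  83.  80.
  80.  85.  83.  83.  84.  82.  82.  81.  82.  81.  82.  80.  80.  84.
  82.  83.  81.  81.  97. 122. 146. 154. 152. 155.]
[162. 163. 158. 143. 106.  62.  41.  38.  43.  47.  45.  42.  43.  48.
  44.  51.  43.  43.  40.  43.  42.  47.  43.  44.  42.  46.  43.  46.
  45.  45.  44.  50.  72. 116. 154. 161. 164. 166.]
[150. 150. 144. 131.  93.  52.  36.  27.  30.  36.  19.  17.  31.  27.
  33.  22.  35.  30.  34.  34.  26.  33.  22.  32.  31.  32.  31.  31.
  30.  29.  29.  38.  67. 110. 148. 158. 161. 159.]
[[-0.     0.364 -0.931]
 [ 0.001 -0.931 -0.364]
 [-1.    -0.001  0.   ]]
```

```bash
cat > m5.py <<'E'
from bench import finder
from h import *
import pickle,sys
S=pickle.load(open("s0.pkl","rb"))
sh=np.array([.4742,-.0122,np.radians(-1.0)])
print("pocket c",[ray(S[1],(c,209.5),.066) for c in(322,351)], "pred",T(sh,np.array([[.054,-.031,.066],[.054,.031,.066]])))
a=np.linspace(0,2*np.pi,60)
def mir(th,sh=sh):
    P=[]
    out=[]
    for x in(-5,5):
        p=np.c_[x+0*a,115+55*np.cos(a),55*np.sin(a)]/1e3
        out.append(p)
    p=np.vstack(out)
    return T(sh,T(np.array([.030,-.112,-th]),p,.158))
V=[]
for s in S:
    ms=finder.cut_out(s,"mirror"); print([(m["confidence"],m["bbox"],m["mask"].sum()) for m in ms]); V.append(ms[0]["mask"].astype(float))
def msil(s,th):
    m=np.zeros((1680,2240),np.uint8); cv2.fillConvexPoly(m,cv2.convexHull((proj(s,mir(th))*4+1.5).astype(np.float32)).astype(np.int32),255); return cv2.resize(m,(560,420),interpolation=cv2.INTER_AREA)/255
if __name__=="__main__":
  for th in np.arange(0,.6,.05): print(round(th,2),[round(np.abs(msil(s,th)-v).sum()) for s,v in zip(S,V)])
  th=float(sys.argv[1]) if len(sys.argv)>1 else .4
  for s,n in zip(S,("scene","top")):
    im=cv2.resize(s["img"][:,:,::-1],None,fx=4,fy=4,interpolation=cv2.INTER_CUBIC)
    def ln(P,c,cl=True): cv2.polylines(im,[(proj(s,P)*4+1.5).astype(np.int32)],cl,c,1)
    ln(T(sh,np.array([[-.05,-.125,.07],[.05,-.125,.07],[.05,.125,.07],[-.05,.125,.07]])),(0,255,255))
    ln(T(sh,np.array([[.066,-.125,.081],[.066,.125,.081]])),(0,255,0))
    ln(T(sh,np.array([[.05,-.031,.066],[.058,-.031,.066],[.058,.031,.066],[.05,.031,.066]])),(255,0,255))
    ln(T(sh,np.array([[.03,-.112,.07],[.03,-.112,.158]])),(255,255,0))
    m=mir(th); ln(m[:60],(0,0,255)); ln(m[60:],(0,128,255))
    h=np.array([.4748,.2612,np.radians(24.6)])
    for b in HB: ln(cv2.convexHull(proj(s,T(h,b)).astype(np.float32)) if 0 else T(h,b)[[0,1,3,2,6,7,5,4]],(255,255,255))
    c=(180,170,380,310) if n=="scene" else (190,150,410,315)
    o=im[c[1]*4:c[3]*4,c[0]*4:c[2]*4]; o=cv2.resize(o,(800,int(o.shape[0]*800/o.shape[1]))); cv2.imwrite(f"pics/ov_{n}.png",o)
E
python3 m5.py
```

```text
pocket c [array([0.52715406, 0.01705973, 0.066     ]), array([ 0.5262032, -0.0439834,  0.066    ])] pred [[ 0.52765075 -0.04413771  0.066     ]
 [ 0.5287328   0.01785285  0.066     ]]
[(0.87, [259.0, 241.0, 67.3, 39.0], np.int64(1383))]
[(0.59, [358.7, 195.4, 76.8, 38.9], np.int64(954))]
0.0 [1551, 1564]
0.05 [1417, 1591]
0.1 [1272, 1599]
0.15 [1123, 1576]
0.2 [974, 1463]
0.25 [817, 1273]
0.3 [661, 1015]
0.35 [504, 715]
0.4 [351, 393]
0.45 [204, 256]
0.5 [190, 586]
0.55 [293, 918]
```

```bash
python3 m5.py .445 | tail -1
```

```text
0.55 [293, 918]
```

View pics/ov_scene.png

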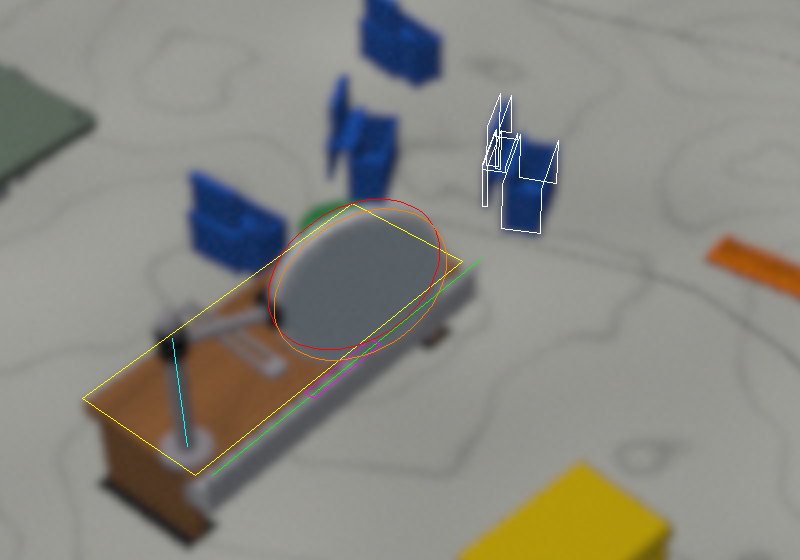

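View pics/ov_top.png

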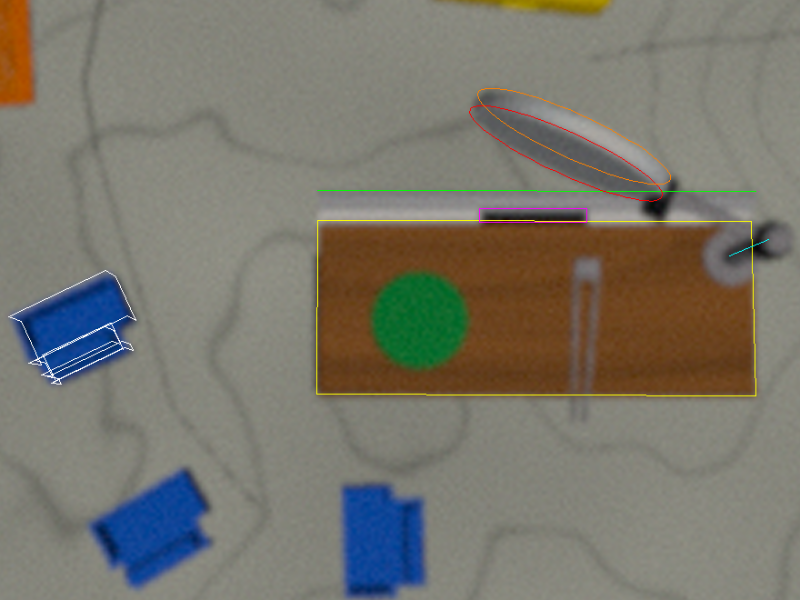

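```bash
cat > m6.py <<'E'
from h import *
import pickle
S=pickle.load(open("s0.pkl","rb"))
V=[]
for s,c in zip(S,[(310,212),(210,240)]):
    i=s["img"].astype(int); b=i[:,:,2]-i[:,:,0]
    n,l=cv2.connectedComponents((b>40).astype(np.uint8)); k=l[c[1]-10:c[1]+10,c[0]-10:c[0]+10].max()
    V.append((s,cv2.GaussianBlur((l==k).astype(float),(0,0),.7)))
for v in (V[:1],V[1:],V):
    x,f=fit(v,HB,np.array([.474,.261,.43])); print(x[:2].round(4),np.degrees(x[2]).round(1),round(f,1), "grip",T(x,np.array([[-.0245,0,.072]])))
sh=np.array([.4732,-.0122,np.radians(-1.0)])
for th in(.445,1.571): print(T(sh,T(np.array([.03,-.112,-th]),np.array([[0,0,0],[0,.115,0.]]))))
E
python3 m6.py
```

```text
[0.4751 0.2604] 30.1 75.2 grip [[0.45390177 0.24813724 0.072     ]]
[0.4745 0.2605] 23.6 58.9 grip [[0.4520394  0.25072777 0.072     ]]
[0.4746 0.2612] 27.5 149.5 grip [[0.4529     0.24987784 0.072     ]]
[[ 0.50124076 -0.12470651  0.        ]
 [ 0.55254744 -0.02178604  0.        ]]
[[ 0.50124076 -0.12470651  0.        ]
 [ 0.61622284 -0.12673696  0.        ]]
```

Call:
send_rows:
  motion:
    - [0,0,40,0,0,0,-1]
    - [0,0,40,0,0,0,-1]
    - [22,33,0,0,0,2.8,-1]
    - [22,33,0,0,0,2.8,-1]
    - [22,33,0,0,0,2.8,-1]
    - [22,33,0,0,0,2.8,-1]
    - [22,33,0,0,0,2.8,-1]
    - [22,33,0,0,0,2.8,-1]
    - [22,33,0,0,0,2.8,-1]
    - [22,33,0,0,0,2.8,-1]

```text
time_s: 1.93
tool_pos: [0.3861, -0.2698, 0.2911]
eef_rot: [93.2, 90.0, -42.9]
contact_force: [0.9, -1.1, 0.3]
finger_gap: 1.001
```

Call:
send_rows:
  motion:
    - [22,33,0,0,0,2.8,-1]
    - [22,33,0,0,0,2.8,-1]
    - [22,33,0,0,0,2.8,-1]
    - [22,33,0,0,0,2.8,-1]
    - [22,33,0,0,0,2.8,-1]
    - [22,33,0,0,0,2.8,-1]
    - [0,0,0,0,0,0,-1]

```text
time_s: 2.52
tool_pos: [0.5202, -0.0664, 0.2905]
eef_rot: [-164.9, 89.8, 76.3]
contact_force: [-0.9, 1.8, -0.3]
finger_gap: 0.995
```

Call:
send_rows:
  motion:
    - [16,22,0,0,0,1.2,-1]
    - [16,22,0,0,0,1.2,-1]
    - [0,0,0,0,0,0,-1]
    - [0,0,0,0,0,0,-1]

```text
time_s: 2.85
tool_pos: [0.5497, -0.0285, 0.2905]
eef_rot: [-99.2, 90.0, 143.8]
contact_force: [0.5, -0.5, -0.6]
finger_gap: 0.999
```

```bash
cat > look.py <<'E'
import sys,pickle,cv2
from bench import *
n=sys.argv[1]; S=[snapshot("scene"),snapshot("top")]; pickle.dump(S,open("s.pkl","wb"))
s=manip.state(); e=s["eef_rot"]; print(s["time_s"],s["tool_pos"].round(4),"jaw",round((e[2]-e[0]+90+180)%360-180,2),s["contact_force"].round(1),s["finger_gap"])
c=[(180,150,380,300),(180,140,420,320)]
o=[]
for q,(a,b,d,f) in zip(S,c): o.append(cv2.resize(q["img"][b:f,a:d,::-1],(400*2,int(800*(f-b)/(d-a))),interpolation=cv2.INTER_CUBIC))
for k,i in zip("st",o): cv2.imwrite(f"pics/{n}_{k}.png",i)
E
python3 look.py a
```

```text
2.95 [ 0.5491 -0.0301  0.2908] jaw -27.09 [-0.4 -0.6  0.7] 0.9997545797411602
```

View pics/a_s.png

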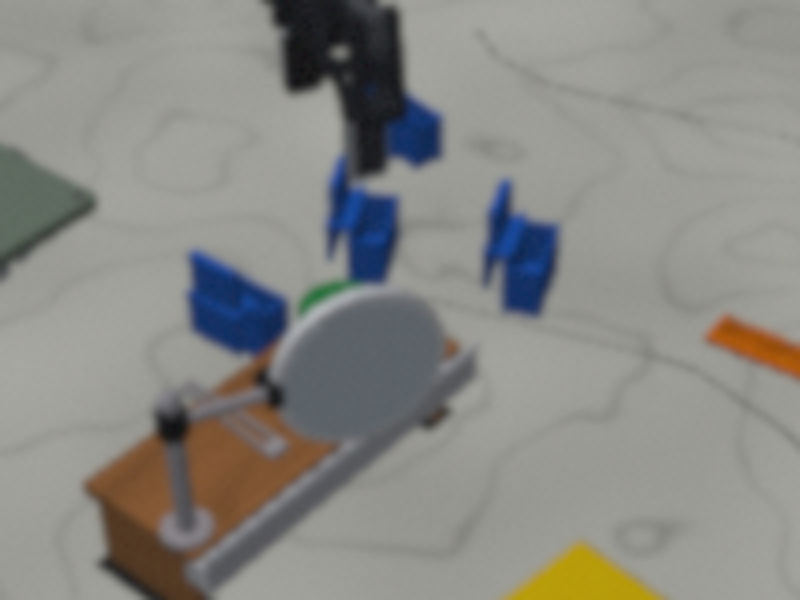

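View pics/a_t.png

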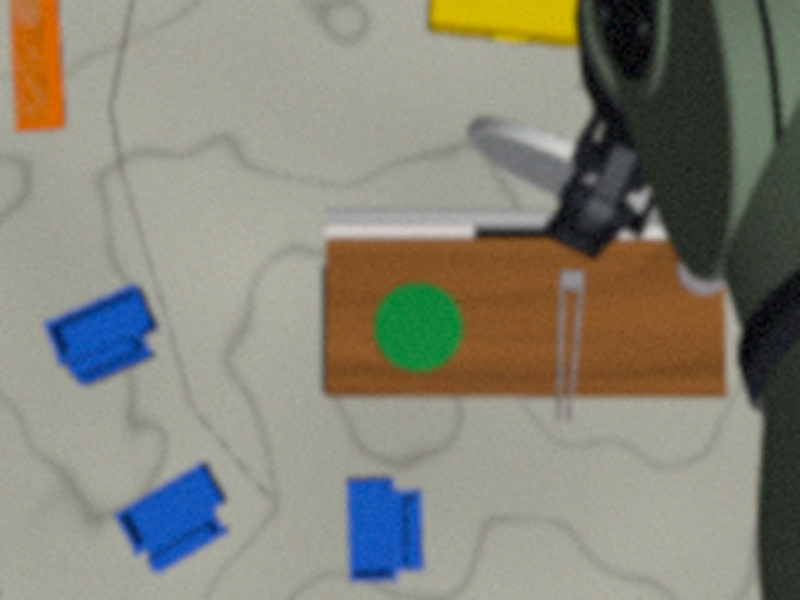

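Call:
send_rows:
  motion:
    - [3,8,-21,0,0,0.5,-1]
    - [0,0,-30,0,0,0,-1]
    - [0,0,-30,0,0,0,-1]
    - [0,0,-4,0,0,0,-1]
    - [0,0,0,0,0,0,-1]

```text
time_s: 3.37
tool_pos: [0.5518, -0.0222, 0.2054]
eef_rot: [-57.9, 89.9, -174.5]
contact_force: [-0.5, -0.3, 0.5]
finger_gap: 1.0
```

```bash
python3 look.py b
```

```text
3.4667 [ 0.5529 -0.0219  0.2075] jaw -26.58 [0.4 0.5 0.4] 1.0008277514624009
```

View pics/b_s.png

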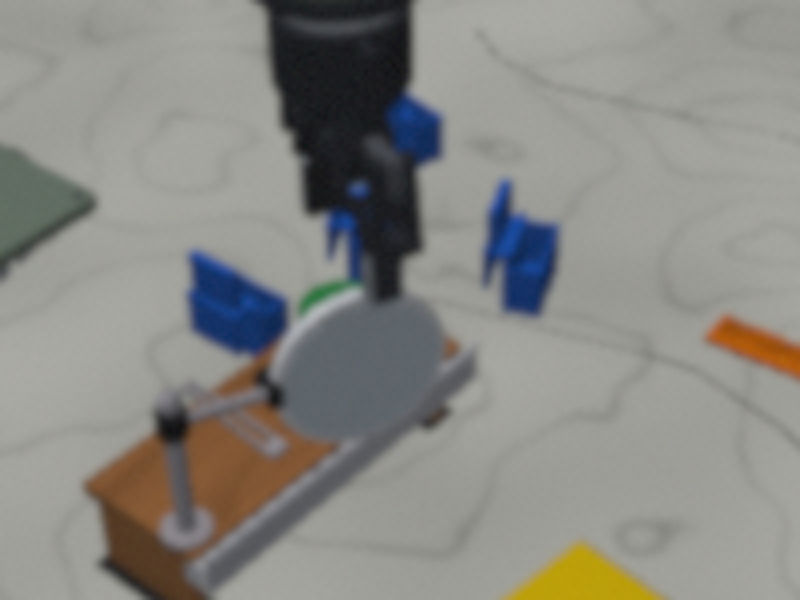

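The front finger stands before the disc's top at (385,285), the other behind it: straddling. Closing.

Call:
send_rows:
  motion:
    - [0,0,0,0,0,0,1]
    - [0,0,0,0,0,0,1]
    - [0,0,0,0,0,0,1]
    - [0,0,0,0,0,0,1]
    - [0,0,0,0,0,0,1]
    - [0,0,0,0,0,0,1]
    - [0,0,0,0,0,0,1]
    - [0,0,0,0,0,0,1]

```text
time_s: 4.13
tool_pos: [0.5524, -0.0215, 0.2059]
eef_rot: [-77.7, 90.0, 165.7]
contact_force: [0.6, -0.5, -0.1]
finger_gap: -0.001
```

```bash
python3 look.py c
```

```text
4.2333 [ 0.5524 -0.0215  0.2059] jaw -26.54 [-0.4  0.5 -0.5] 0.0008583197649787029
```

View pics/c_s.png

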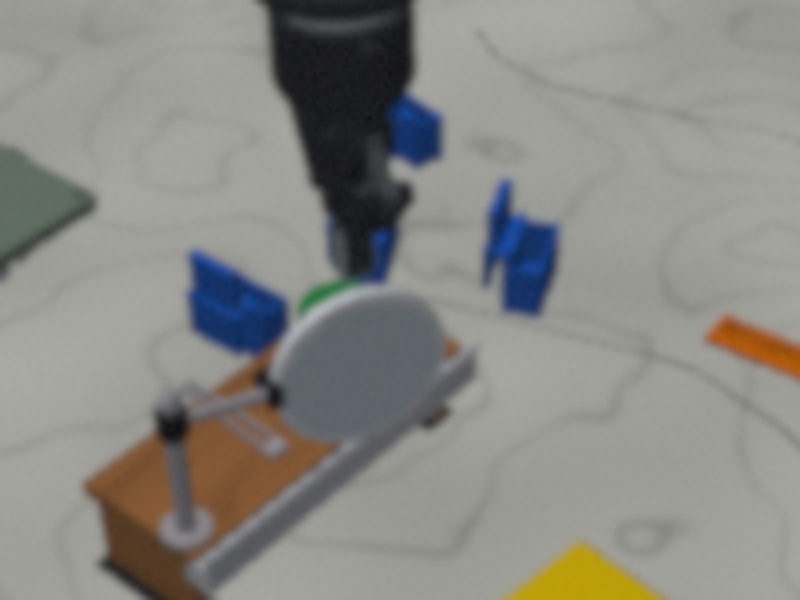

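```bash
python3 - <<'E'
from h import *
import pickle
S=pickle.load(open("s.pkl","rb"))
for s in S:print(proj(s,[[.5524,-.0215,.195],[.5525,-.0218,.213]]))
p=proj(S[0],[.5524,-.0215,.195])[0]; print((p-[180,150])*4)
p=proj(S[1],[.5524,-.0215,.195])[0]; print((p-[180,140])*800/240)
E
```

```text
[[268.41321542 227.55958864]
 [268.04339091 221.53667143]]
[[348.68076446 186.98154498]
 [350.28029375 185.21641997]]
[353.65286169 310.23835458]
[562.26921486 156.60514992]
```

View pics/c_t.png

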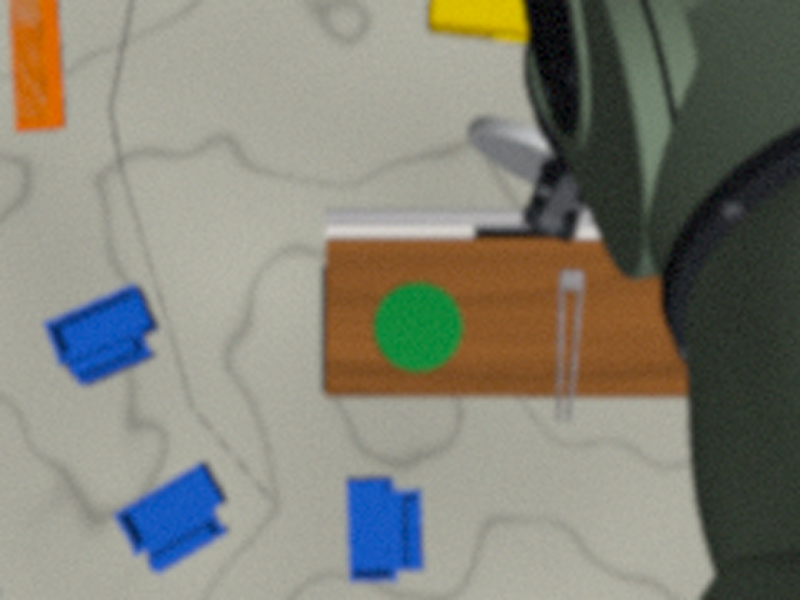

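```bash
python3 - <<'E'
import cv2,numpy as np
a=cv2.imread("pics/b_s.png");c=cv2.imread("pics/c_s.png");d=cv2.imread("pics/a_s.png")
o=np.hstack([x[230:470,230:480] for x in(d,a,c)]); cv2.imwrite("pics/cmp.png",o)
print(np.abs(a.astype(int)-c)[320:450,270:460].mean(), np.abs(a.astype(int)-d)[320:450,270:460].mean())
E
```

```text
0.8637112010796222 2.1883940620782725
```

View pics/cmp.png

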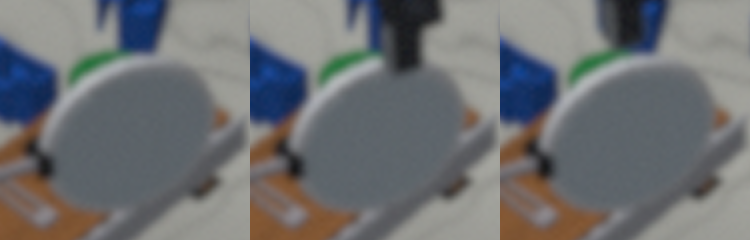

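```bash
python3 - <<'E'
from h import *
import pickle
S=pickle.load(open("s.pkl","rb"))
t=np.array([.5526,-.0218,0]); j=np.array([np.cos(np.radians(-26.5)),np.sin(np.radians(-26.5)),0]); l=np.array([-j[1],j[0],0])
for sg in(1,-1):
  for d in(.0425,.057):
    for w in(-.011,.011):
      print(sg,d,w,((proj(S[0],t+sg*d*j+w*l+[0,0,.2085])[0]-[180,150])*4).round())
E
```

```text
1 0.0425 -0.011 [364. 341.]
1 0.0425 0.011 [400. 330.]
1 0.057 -0.011 [374. 357.]
1 0.057 0.011 [411. 345.]
-1 0.0425 -0.011 [308. 257.]
-1 0.0425 0.011 [342. 247.]
-1 0.057 -0.011 [299. 243.]
-1 0.057 0.011 [333. 234.]
```

```bash
python3 - <<'E'
from h import *
import pickle
S=pickle.load(open("s.pkl","rb"))
t=np.array([.5493,-.029,.2932]); j=np.array([np.cos(np.radians(-27)),np.sin(np.radians(-27)),0]); l=np.array([-j[1],j[0],0])
for sg in(1,-1):
  for d in(.0425,.057):
    for w in(-.011,.011):
      print(sg,d,w,((proj(S[0],t+sg*d*j+w*l)[0]-[180,150])*4).round())
im=S[0]["img"][175:245,235:305,::-1]; cv2.imwrite("pics/cz.png",cv2.resize(im,(700,700),interpolation=cv2.INTER_CUBIC))
im=S[1]["img"][155:215,320:380,::-1]; cv2.imwrite("pics/ctz.png",cv2.resize(im,(600,600),interpolation=cv2.INTER_CUBIC))
E
```

```text
1 0.0425 -0.011 [343. 222.]
1 0.0425 0.011 [382. 211.]
1 0.057 -0.011 [354. 237.]
1 0.057 0.011 [393. 226.]
-1 0.0425 -0.011 [287. 140.]
-1 0.0425 0.011 [323. 131.]
-1 0.057 -0.011 [278. 127.]
-1 0.057 0.011 [314. 118.]
```

View pics/cz.png

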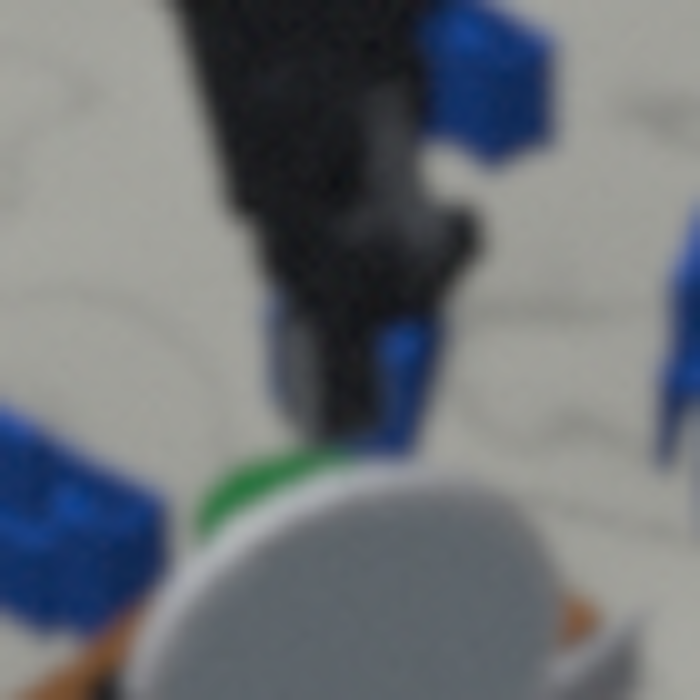

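View pics/ctz.png

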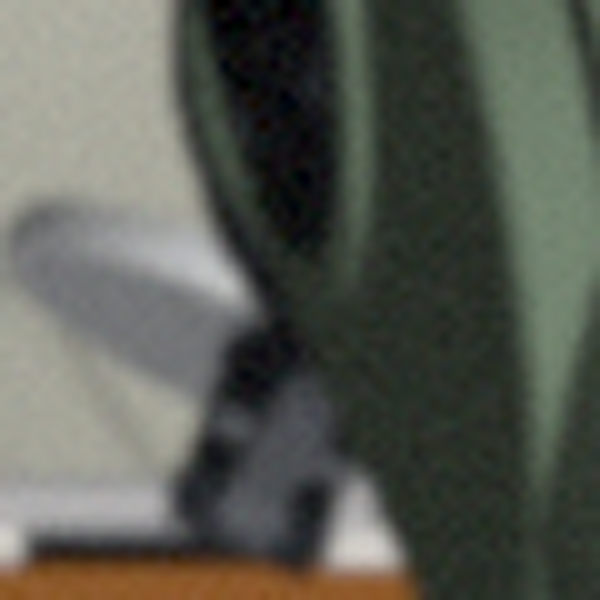

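```bash
python3 - <<'E'
from h import *
import pickle
S=pickle.load(open("s.pkl","rb"))
for z in(.18,.195,.21,.225,.24):
    q=ray(S[0],(267.5,219),z); print(z,q.round(4),proj(S[1],q).round(1))
E
```

```text
0.18 [0.5166 0.0155 0.18  ] [[328.2 207.7]]
0.195 [0.5297 0.0014 0.195 ] [[336.5 199.4]]
0.21 [ 0.5427 -0.0127  0.21  ] [[345.1 190.9]]
0.225 [ 0.5558 -0.0267  0.225 ] [[354.  182.2]]
0.24 [ 0.5688 -0.0408  0.24  ] [[363.2 173.1]]
```

Call:
send_rows:
  motion:
    - [0,0,0,0,0,0,-1]
    - [0,0,0,0,0,0,-1]
    - [0,0,0,0,0,0,-1]
    - [0,0,0,0,0,0,-1]
    - [0,0,0,0,0,0,-1]
    - [0,0,0,0,0,0,-1]
    - [0,0,-8,0,0,0,-1]
    - [0,0,-8,0,0,0,-1]
    - [0,0,-4,0,0,0,-1]
    - [0,0,0,0,0,0,-1]

```text
time_s: 5.07
tool_pos: [0.5519, -0.0215, 0.1846]
eef_rot: [-64.5, 89.9, 178.9]
contact_force: [0.1, -0.3, -0.8]
finger_gap: 1.002
```

```bash
python3 look.py d
```

```text
5.1667 [ 0.5524 -0.0215  0.1857] jaw -26.54 [-0.3 -0.2  1. ] 1.0040429088745784
```

View pics/d_s.png

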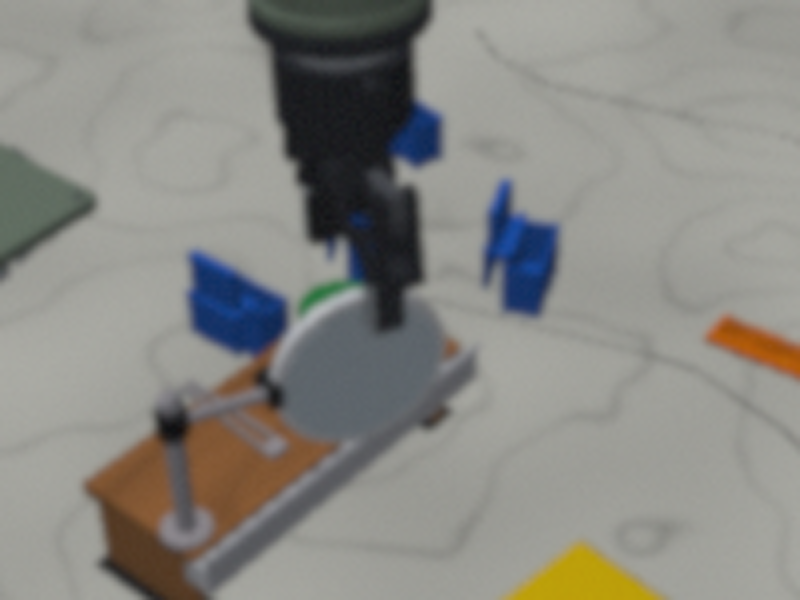

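View pics/d_t.png

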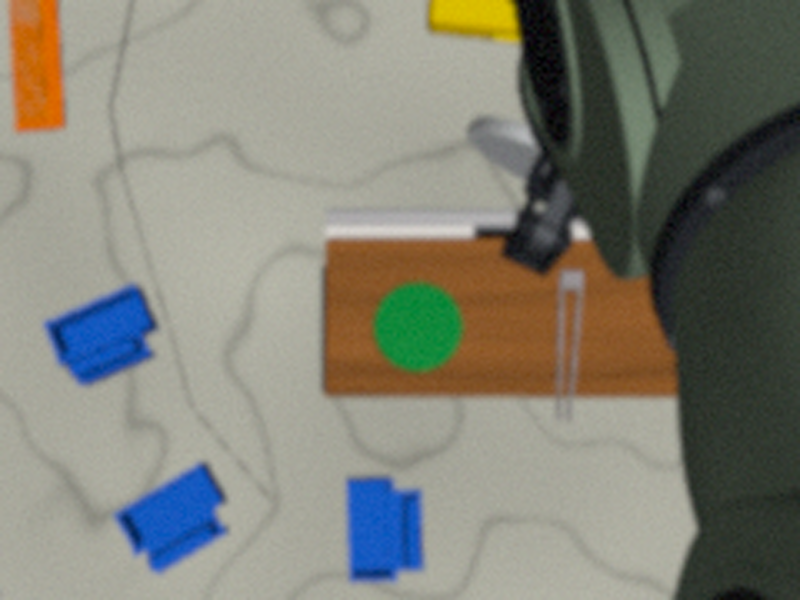

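Call:
send_rows:
  motion:
    - [0,0,-8,0,0,0,-1]
    - [0,0,-4,0,0,0,-1]
    - [0,0,0,0,0,0,1]
    - [0,0,0,0,0,0,1]
    - [0,0,0,0,0,0,1]
    - [0,0,0,0,0,0,1]
    - [0,0,0,0,0,0,1]
    - [0,0,0,0,0,0,1]
    - [0,0,0,0,0,0,1]
    - [0,0,0,0,0,0,1]

```text
time_s: 6.0
tool_pos: [0.5527, -0.0215, 0.1741]
eef_rot: [113.5, 90.0, -3.0]
contact_force: [-0.3, -1.0, 3.5]
finger_gap: 0.097
```

```bash
python3 look.py e
```

```text
6.1 [ 0.5527 -0.0215  0.1741] jaw -26.53 [ 1.3 -0.8  7. ] 0.09851917706303899
```

View pics/e_s.png

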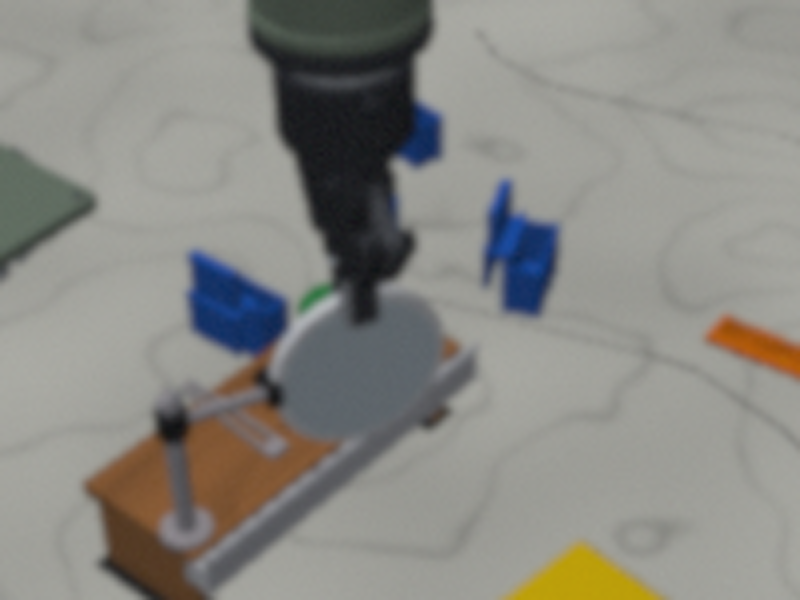

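```bash
python3 - <<'E'
import numpy as np
c=np.array([.5012,-.1247]);p=np.array([.5527,-.0215]);d=p-c;r=np.hypot(*d)*1e3;a=np.degrees(np.arctan2(d[1],d[0]));print(r,a)
A=np.radians(np.linspace(a,-1,21)); P=np.c_[np.cos(A),np.sin(A)]*r; print(np.diff(P,axis=0).round(1).tolist(),np.degrees(A[1]-A[0]))
E
```

```text
115.33642096059684 63.47938136889128
[[5.7, -3.1], [5.5, -3.4], [5.3, -3.7], [5.1, -4.0], [4.9, -4.3], [4.6, -4.5], [4.4, -4.8], [4.1, -5.0], [3.8, -5.2], [3.5, -5.5], [3.2, -5.6], [2.9, -5.8], [2.6, -6.0], [2.2, -6.1], [1.9, -6.2], [1.5, -6.3], [1.2, -6.4], [0.8, -6.4], [0.4, -6.5], [0.1, -6.5]] -3.2239690684445548
```

Call:
send_rows:
  motion:
    - [5.7,-3.1,0,0,0,-3.22,1]
    - [5.5,-3.4,0,0,0,-3.22,1]
    - [5.3,-3.7,0,0,0,-3.22,1]
    - [5.1,-4.0,0,0,0,-3.22,1]
    - [4.9,-4.3,0,0,0,-3.22,1]
    - [4.6,-4.5,0,0,0,-3.22,1]
    - [4.4,-4.8,0,0,0,-3.22,1]
    - [4.1,-5.0,0,0,0,-3.22,1]
    - [3.8,-5.2,0,0,0,-3.22,1]
    - [3.5,-5.5,0,0,0,-3.22,1]

```text
time_s: 6.93
tool_pos: [0.6002, -0.0647, 0.1742]
eef_rot: [167.8, 89.9, 18.9]
contact_force: [4.2, 2.6, 2.8]
finger_gap: 0.103
```

Call:
send_rows:
  motion:
    - [3.2,-5.6,0,0,0,-3.22,1]
    - [2.9,-5.8,0,0,0,-3.22,1]
    - [2.6,-6.0,0,0,0,-3.22,1]
    - [2.2,-6.1,0,0,0,-3.22,1]
    - [1.9,-6.2,0,0,0,-3.22,1]
    - [1.5,-6.3,0,0,0,-3.22,1]
    - [1.2,-6.4,0,0,0,-3.22,1]
    - [0.8,-6.4,0,0,0,-3.22,1]
    - [0.4,-6.5,0,0,0,-3.22,1]
    - [0.1,-6.5,0,0,0,-3.22,1]

```text
time_s: 7.77
tool_pos: [0.6174, -0.1267, 0.1742]
eef_rot: [-172.8, 89.8, 6.1]
contact_force: [8.1, 0.3, 1.9]
finger_gap: 0.099
```

Call:
send_rows:
  motion:
    - [0,0,0,0,0,0,1]
    - [0,0,0,0,0,0,1]
    - [0,0,0,0,0,0,1]

```text
time_s: 8.02
tool_pos: [0.6174, -0.127, 0.1742]
eef_rot: [172.9, 89.8, -8.0]
contact_force: [8.8, -1.0, 0.5]
finger_gap: 0.098
```

```bash
python3 look.py f
```

```text
8.1167 [ 0.6174 -0.127   0.1742] jaw -90.94 [ 8.7 -1.7  1.1] 0.10050962516969061
```

View pics/f_s.png

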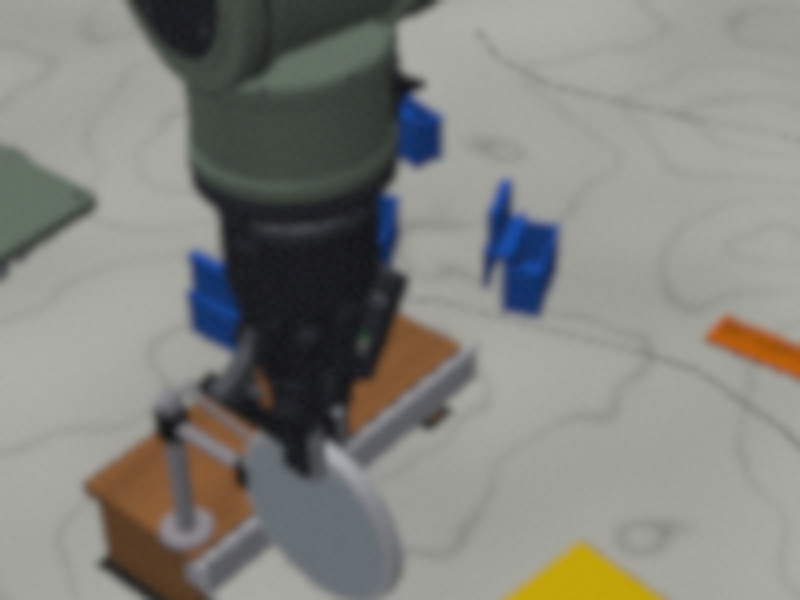

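View pics/f_t.png

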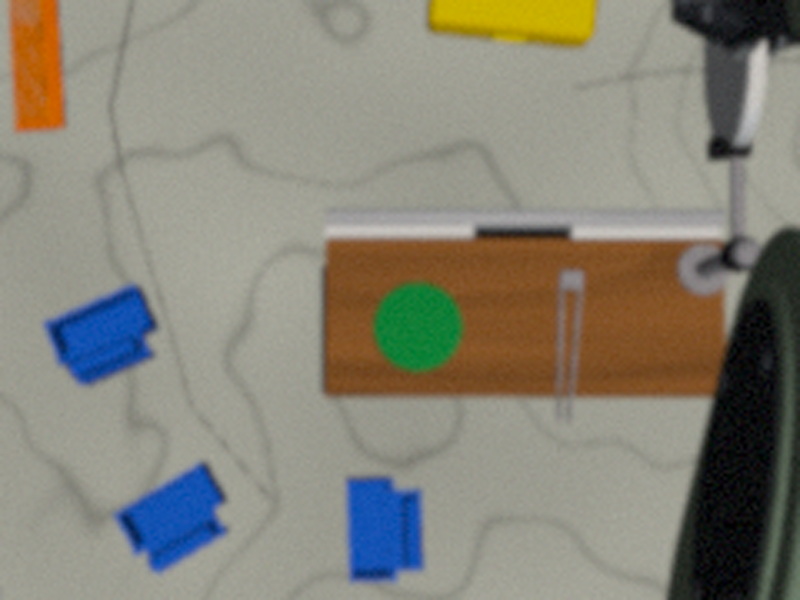

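Call:
send_rows:
  motion:
    - [0,0,0,0,0,0,-1]
    - [0,0,0,0,0,0,-1]
    - [0,0,0,0,0,0,-1]
    - [0,0,0,0,0,0,-1]
    - [0,0,0,0,0,0,-1]
    - [0,0,0,0,0,0,-1]
    - [0,0,30,0,0,0,-1]
    - [0,0,40,0,0,0,-1]
    - [-16,36,0,0,0,5.8,-1]
    - [-16,36,0,0,0,5.8,-1]

```text
time_s: 8.95
tool_pos: [0.5846, -0.0553, 0.2454]
eef_rot: [156.6, 89.8, -12.7]
contact_force: [2.1, 0.8, -0.5]
finger_gap: 1.001
```

```bash
python3 -c "
from bench import manip
s=manip.state();print(s['joint_pos'].round(1),s['tool_pos'])"
```

```text
[  0.5  39.6   3.6  79.5  -2.6  60.8 -74.7] [ 0.58460348 -0.05531438  0.24544764]
```

Call:
send_rows:
  motion:
    - [-8.8,20.4,0,0,0,6.95,-1]
    - [-8.8,20.4,0,0,0,6.95,-1]
    - [-8.8,20.4,0,0,0,6.95,-1]
    - [-8.8,20.4,0,0,0,6.95,-1]
    - [-8.8,20.4,0,0,0,6.95,-1]
    - [-8.8,20.4,0,0,0,6.95,-1]
    - [-8.8,20.4,0,0,0,6.95,-1]
    - [-8.8,20.4,0,0,0,6.95,-1]
    - [-8.8,20.4,0,0,0,6.95,-1]
    - [-8.8,20.4,0,0,0,6.95,-1]

```text
time_s: 9.78
tool_pos: [0.4956, 0.1501, 0.244]
eef_rot: [91.6, 90.0, -7.9]
contact_force: [0.2, -0.6, -0.0]
finger_gap: 1.0
```

Call:
send_rows:
  motion:
    - [-8.8,20.4,0,0,0,6.95,-1]
    - [-8.8,20.4,0,0,0,6.95,-1]
    - [-8.8,20.4,0,0,0,6.95,-1]
    - [-8.8,20.4,0,0,0,6.95,-1]
    - [-8.8,20.4,0,0,0,6.95,-1]
    - [0,0,0,0,0,0,-1]
    - [0,0,0,0,0,0,-1]

```text
time_s: 10.37
tool_pos: [0.4518, 0.2518, 0.2438]
eef_rot: [-131.5, 90.0, 163.5]
contact_force: [-0.5, -1.0, 0.1]
finger_gap: 0.999
```

```bash
python3 look.py g; cat > mm.py <<'E'
from bench import finder
from h import *
import pickle
S=pickle.load(open("s.pkl","rb")); a=np.linspace(0,2*np.pi,60)
for s,sh in zip(S,([.4732,-.0122,-.01745],[.4732,-.0122,-.01745])):
    sh=np.array(sh); ms=finder.cut_out(s,"mirror")
    if not ms: print("none"); continue
    v=ms[0]["mask"].astype(float); print(ms[0]["confidence"],ms[0]["bbox"])
    def sil(p):
        P=np.vstack([np.c_[x+0*a,115+55*np.cos(a),55*np.sin(a)]/1e3 for x in(-5,5)]+[box(-4,4,0,60,-4,4)])
        m=np.zeros((1680,2240),np.uint8)
        for q in (P[:120],P[120:]):
            w=T(sh,T(np.array([.030,-.112,-p[0]]),q,.158))+[p[1],p[2],0]
            cv2.fillConvexPoly(m,cv2.convexHull((proj(s,w)*4+1.5).astype(np.float32)).astype(np.int32),255)
        return cv2.resize(m,(560,420),interpolation=cv2.INTER_AREA)/255
    best=[]
    for t in (1.45,1.571,1.7):
        r=minimize(lambda p:np.abs(sil(p)-v).sum(),[t,0,0],method="Nelder-Mead",options=dict(initial_simplex=[[t,0,0],[t+.1,0,0],[t,.004,0],[t,0,.004]])); best.append((round(r.fun,1),r.x.round(4).tolist()))
    print(best)
E
python3 mm.py
```

```text
10.4667 [0.4525 0.2505 0.2438] jaw 24.77 [ 0.7 -0.7 -0.8] 0.9972427026818681
0.94 [251.0, 278.4, 61.6, 46.2]
[(np.float64(155.4), [1.551, 0.0017, -0.0046]), (np.float64(110.5), [1.5964, 0.0051, -0.0005]), (np.float64(111.8), [1.5975, 0.0056, -0.0005])]
0.78 [399.1, 169.2, 19.6, 81.9]
[(np.float64(151.8), [1.5853, -0.0016, 0.0015]), (np.float64(151.7), [1.5757, -0.0015, 0.0002]), (np.float64(152.1), [1.5854, -0.0016, 0.0015])]
```

View pics/g_s.png

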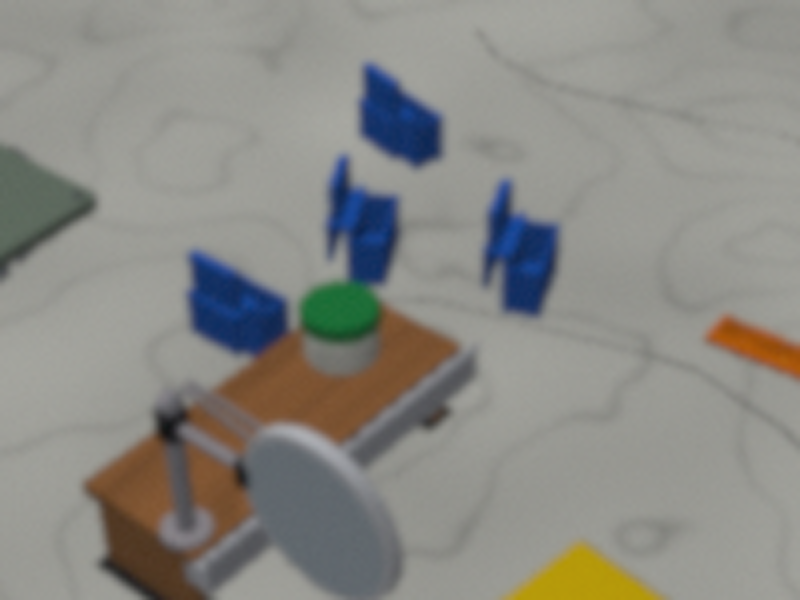

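View pics/g_t.png

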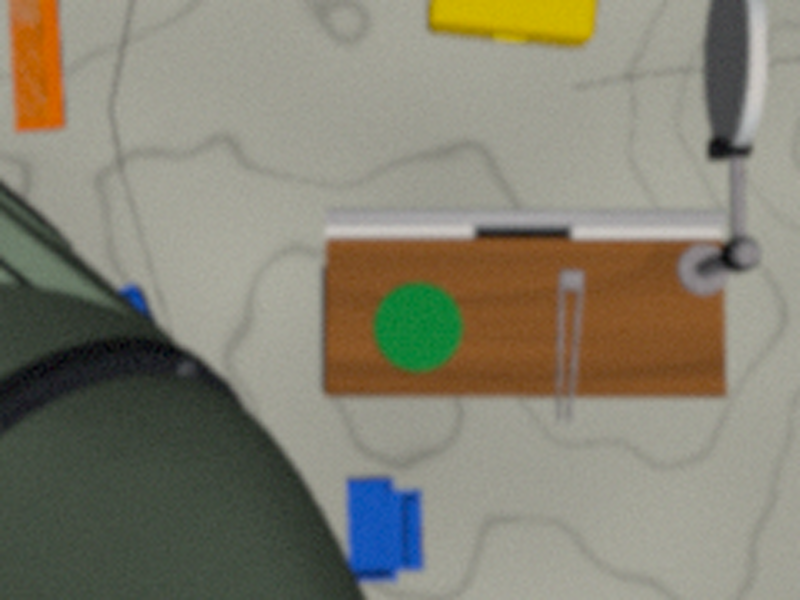

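Call:
send_rows:
  motion:
    - [0,0,-40,0,0,0,-1]
    - [0,0,-40,0,0,0,-1]
    - [0,0,-40,0,0,0,-1]
    - [0,0,-24,0,0,0,-1]
    - [0,0,0,0,0,0,-1]
    - [0,0,0,0,0,0,-1]

```text
time_s: 11.07
tool_pos: [0.4521, 0.2509, 0.1]
eef_rot: [-77.4, 89.9, -142.5]
contact_force: [0.0, -0.4, 1.0]
finger_gap: 1.003
```

```bash
python3 look.py i; python3 - <<'E'
from h import *
import pickle
S=pickle.load(open("s.pkl","rb"))
im=cv2.resize(S[0]["img"][140:240,260:360,::-1],(700,700),interpolation=cv2.INTER_CUBIC)
cv2.imwrite("pics/iz.png",im)
from bench import manip
st=manip.state(); t=st["tool_pos"]; a=np.radians(24.8); j=np.array([np.cos(a),np.sin(a),0])
for sg in(1,-1):
  for z in(.002,.027): print(sg,z,((proj(S[0],t+sg*.0495*j+[0,0,z])[0]-[260,140])*7).round())
E
```

```text
11.1667 [0.4529 0.2514 0.1016] jaw 24.86 [-0.3 -0.1  0.7] 0.9984960542315995
1 0.002 [430. 380.]
1 0.027 [432. 331.]
-1 0.002 [199. 351.]
-1 0.027 [199. 301.]
```

View pics/iz.png

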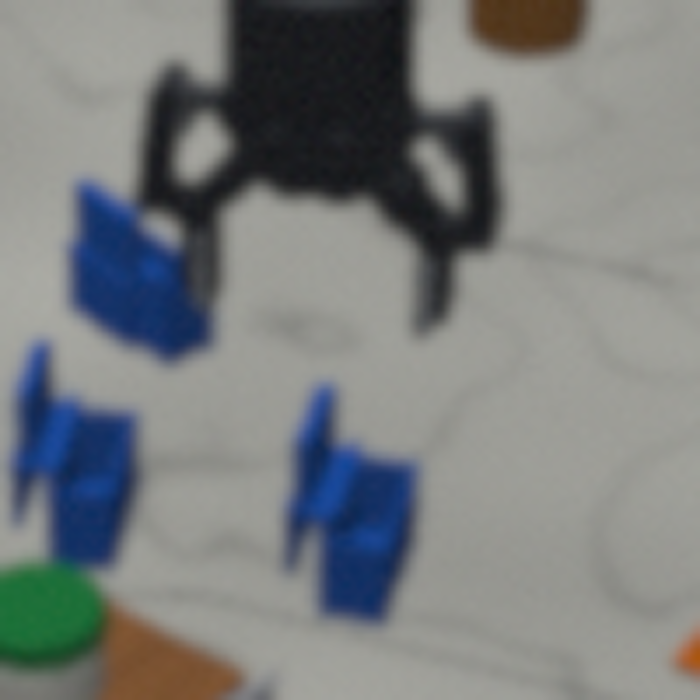

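Call:
send_rows:
  motion:
    - [0,0,-20,0,0,0,-1]
    - [0,0,-20,0,0,0,-1]
    - [0,0,-12,0,0,0,-1]
    - [0,0,-8,0,0,0,-1]
    - [0,0,0,0,0,0,-1]

```text
time_s: 11.58
tool_pos: [0.4524, 0.2512, 0.04]
eef_rot: [65.0, 90.0, -0.1]
contact_force: [-0.0, -0.4, 0.2]
finger_gap: 0.999
```

```bash
python3 look.py j; python3 - <<'E'
from h import *
import pickle
S=pickle.load(open("s.pkl","rb"))
im=cv2.resize(S[0]["img"][140:240,260:360,::-1],(700,700),interpolation=cv2.INTER_CUBIC)
cv2.imwrite("pics/jz.png",im)
E
```

```text
11.6833 [0.4527 0.2515 0.041 ] jaw 24.9 [ 0.8 -0.4  0.1] 0.99939530854041
```

View pics/jz.png

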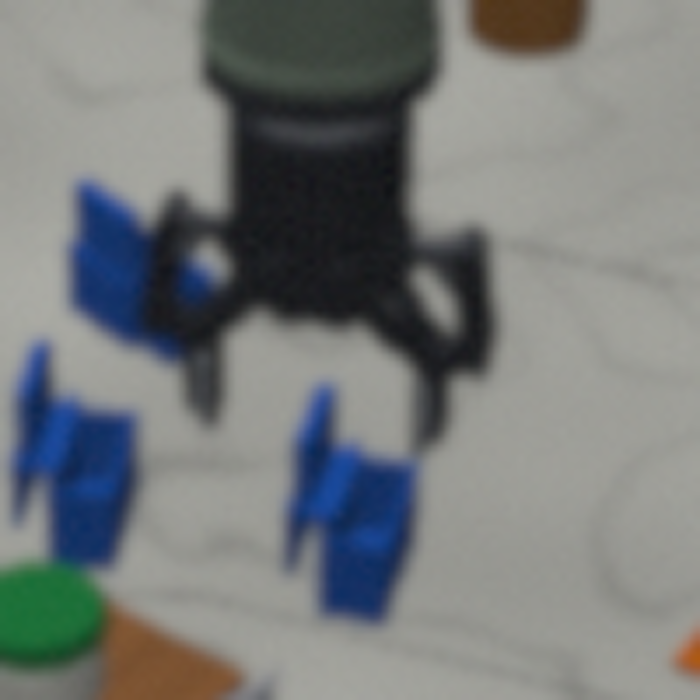

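```bash
python3 - <<'E'
from h import *
import pickle
S=pickle.load(open("s.pkl","rb"))
for h in ([.4745,.2605,np.radians(24.5)],):
  for P in ([-.0245,0,.085],[-.0245,-.022,.085],[-.0245,.022,.085],[-.0245,0,.068],[-.0245,0,.050],[.015,-.032,.042],[.015,.032,0.042],[.015,-.032,0]):
    print(P,((proj(S[0],T(np.array(h),np.array([P])))[0]-[260,140])*7).round())
E
```

```text
[-0.0245, 0, 0.085] [310. 402.]
[-0.0245, -0.022, 0.085] [299. 431.]
[-0.0245, 0.022, 0.085] [321. 373.]
[-0.0245, 0, 0.068] [310. 434.]
[-0.0245, 0, 0.05] [309. 468.]
[0.015, -0.032, 0.042] [384. 540.]
[0.015, 0.032, 0.042] [413. 453.]
[0.015, -0.032, 0] [382. 617.]
```

Call:
send_rows:
  motion:
    - [2,-3.5,0,0,0,0,-1]
    - [0,0,0,0,0,0,1]
    - [0,0,0,0,0,0,1]
    - [0,0,0,0,0,0,1]
    - [0,0,0,0,0,0,1]
    - [0,0,0,0,0,0,1]
    - [0,0,0,0,0,0,1]
    - [0,0,0,0,0,0,1]
    - [0,0,0,0,0,0,1]

```text
time_s: 12.43
tool_pos: [0.4541, 0.2478, 0.0399]
eef_rot: [125.6, 90.0, 60.5]
contact_force: [0.8, 0.2, 2.0]
finger_gap: 0.091
```

```bash
python3 look.py k; python3 - <<'E'
from h import *
import pickle
S=pickle.load(open("s.pkl","rb"))
im=cv2.resize(S[0]["img"][140:240,260:360,::-1],(700,700),interpolation=cv2.INTER_CUBIC)
cv2.imwrite("pics/kz.png",im)
E
```

```text
12.5333 [0.4541 0.2478 0.0399] jaw 24.91 [-0.5  0.6  3.5] 0.09115564518827703
```

View pics/kz.png

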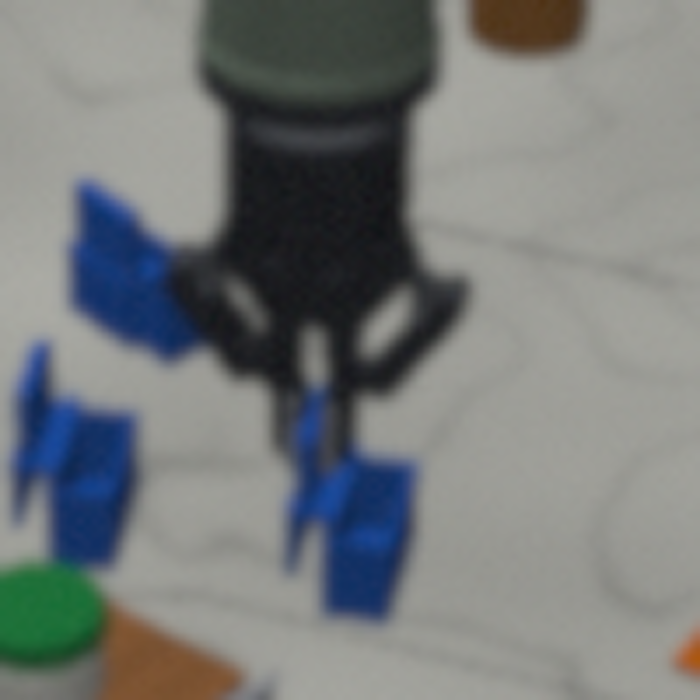

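Call:
send_rows:
  motion:
    - [0,0,15,0,0,0,1]
    - [0,0,35,0,0,0,1]
    - [0,0,40,0,0,0,1]
    - [0,0,40,0,0,0,1]
    - [0,0,20,0,0,0,1]
    - [0,0,0,0,0,0,1]

```text
time_s: 13.03
tool_pos: [0.4553, 0.2485, 0.1938]
eef_rot: [95.7, 89.7, 30.6]
contact_force: [0.2, -0.6, -1.7]
finger_gap: 0.09
```

Call:
send_rows:
  motion:
    - [7.8,-26,0,0,0,-2.59,1]
    - [7.8,-26,0,0,0,-2.59,1]
    - [7.8,-26,0,0,0,-2.59,1]
    - [7.8,-26,0,0,0,-2.59,1]
    - [7.8,-26,0,0,0,-2.59,1]
    - [7.8,-26,0,0,0,-2.59,1]
    - [7.8,-26,0,0,0,-2.59,1]
    - [7.8,-26,0,0,0,-2.59,1]
    - [7.8,-26,0,0,0,-2.59,1]
    - [7.8,-26,0,0,0,-2.59,1]

```text
time_s: 13.87
tool_pos: [0.5321, -0.0137, 0.1893]
eef_rot: [-79.8, 89.9, -170.9]
contact_force: [1.1, 0.5, -0.4]
finger_gap: 0.093
```

Call:
send_rows:
  motion:
    - [0,0,-20,0,0,0,1]
    - [0,0,-10,0,0,0,1]
    - [0,0,0,0,0,0,1]
    - [0,0,0,0,0,0,1]

```text
time_s: 14.2
tool_pos: [0.5318, -0.0121, 0.1595]
eef_rot: [-91.7, 89.9, 177.3]
contact_force: [-0.4, 1.0, -0.1]
finger_gap: 0.095
```

```bash
python3 look.py l; python3 - <<'E'
from h import *
import pickle
S=pickle.load(open("s.pkl","rb"))
im=cv2.resize(S[0]["img"][190:310,190:330,::-1],(700,600),interpolation=cv2.INTER_CUBIC)
cv2.imwrite("pics/lz.png",im)
E
```

```text
14.3 [ 0.5323 -0.012   0.1604] jaw -0.96 [-0.6 -0.4 -0.7] 0.09231289420515737
```

View pics/lz.png

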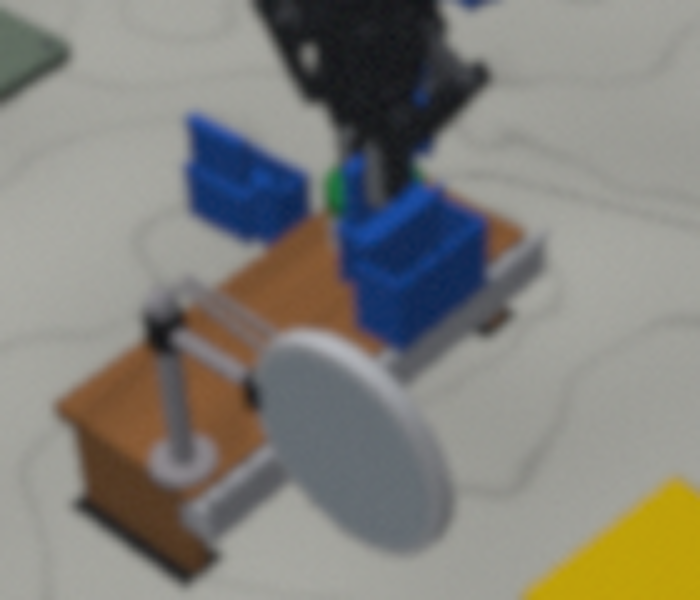

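View pics/l_t.png

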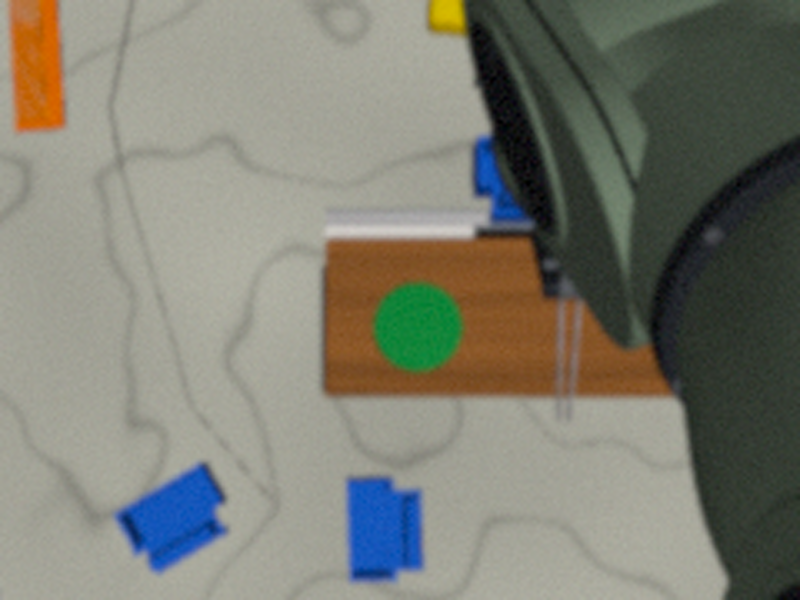

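```bash
cat > n.py <<'E'
from h import *
import pickle,sys
S=pickle.load(open("s.pkl","rb")); s=S[0]
from bench import manip
t=manip.state()["tool_pos"]
i=s["img"].astype(int); b=i[:,:,2]-i[:,:,0]; 
m=(b>25); n,l,st,ce=cv2.connectedComponentsWithStats(m.astype(np.uint8))
w=[(a[4],k) for k,a in enumerate(st) if k and abs(ce[k][0]-272)<15 and abs(ce[k][1]-242)<20]; print(w)
k=max(w)[1]; v=cv2.GaussianBlur((l==k).astype(float),(0,0),1)
def sil3(p):
    m=np.zeros((1680,2240),np.uint8)
    for bb in HB[:3]+[box(-29,-20,-22,-8,50,85)]:
        q=T(np.array([p[0],p[1],np.radians(-1)]),bb,p[2]); cv2.fillConvexPoly(m,cv2.convexHull(((proj(s,q)+[.8,1.6])*4+1.5).astype(np.float32)).astype(np.int32),255)
    return cv2.GaussianBlur(cv2.resize(m,(560,420),interpolation=cv2.INTER_AREA)/255,(0,0),1)
z=t[2]-.040
r=minimize(lambda p:np.abs(sil3([p[0],p[1],z])-v).sum(),[t[0]+.0245,t[1]],method="Nelder-Mead",options=dict(initial_simplex=np.array([[t[0]+.0245,t[1]],[t[0]+.03,t[1]],[t[0]+.0245,t[1]+.006]])))
print("nominal",t+[.0245,0,-.04],"fit xy at z",r.x,r.fun)
r=minimize(lambda p:np.abs(sil3([t[0]+.0245,p[0],p[1]])-v).sum(),[t[1],z],method="Nelder-Mead",options=dict(initial_simplex=np.array([[t[1],z],[t[1]+.006,z],[t[1],z+.006]])))
print("fit y,z at x",r.x,r.fun)
# overlay
f=5; x0,y0=190,190
im=cv2.resize(s["img"][190:310,190:330,::-1],(700,600),interpolation=cv2.INTER_CUBIC)
for bb in HB:
    q=(proj(s,T(np.array([t[0]+.0245,t[1],np.radians(-1)]),bb,z))+[.8,1.6]-[x0,y0])*f+2
    cv2.polylines(im,[cv2.convexHull(q.astype(np.int32))],True,(255,255,255),1)
sh=np.array([.4732,-.0122,-.01745])
for L in ([[-.05,-.125,.07],[.05,-.125,.07],[.05,.125,.07],[-.05,.125,.07]],[[.066,-.125,.081],[.066,.125,.081]],[[.05,-.031,.066],[.058,-.031,.066],[.058,.031,.066],[.05,.031,.066]]):
    q=(proj(s,T(sh,np.array(L)))+[.8,1.6]-[x0,y0])*f+2; cv2.polylines(im,[q.astype(np.int32)],True,(0,255,255),1)
cv2.imwrite("pics/nz.png",im)
E
python3 n.py
```

```text
[(np.int32(798), 8)]
nominal [ 0.55679456 -0.01199184  0.12037552] fit xy at z [ 0.55441364 -0.01019481] 91.02628114746992
fit y,z at x [-0.01197517  0.12409833] 92.36458309736003
```

View pics/nz.png

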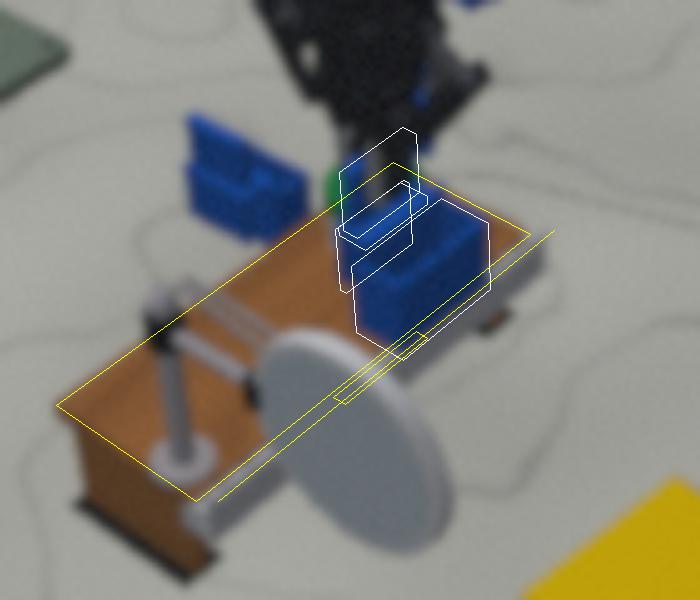

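Call:
send_rows:
  motion:
    - [0.7,-1,-20,0,0,0,1]
    - [0,0,-20,0,0,0,1]
    - [0,0,-6,0,0,0,1]
    - [0,0,-3,0,0,0,1]
    - [0,0,0,0,0,0,1]

```text
time_s: 14.72
tool_pos: [0.533, -0.0131, 0.1112]
eef_rot: [-118.2, 90.0, 150.9]
contact_force: [0.3, 0.3, -1.1]
finger_gap: 0.089
```

Call:
send_rows:
  motion:
    - [0,0,-3,0,0,0,1]
    - [0,0,-2,0,0,0,1]
    - [0,0,-2,0,0,0,1]
    - [0,0,0,0,0,0,1]

```text
time_s: 15.05
tool_pos: [0.5328, -0.0133, 0.1039]
eef_rot: [-22.4, 90.0, -113.4]
contact_force: [0.0, 0.6, -0.4]
finger_gap: 0.09
```

Call:
send_rows:
  motion:
    - [0,0,-2,0,0,0,1]
    - [0,0,-2,0,0,0,1]
    - [0,0,-2,0,0,0,1]
    - [0,0,0,0,0,0,1]

```text
time_s: 15.38
tool_pos: [0.5327, -0.0133, 0.0975]
eef_rot: [-89.7, 90.0, 179.3]
contact_force: [1.2, -0.3, -0.5]
finger_gap: 0.093
```

Call:
send_rows:
  motion:
    - [0,0,-2,0,0,0,1]
    - [0,0,-2,0,0,0,1]
    - [0,0,0,0,0,0,1]

```text
time_s: 15.63
tool_pos: [0.5327, -0.0133, 0.0935]
eef_rot: [-85.9, 90.0, -176.9]
contact_force: [-0.3, 0.2, -0.6]
finger_gap: 0.094
```

```bash
python3 look.py o; python3 n.py
```

```text
15.7333 [ 0.5328 -0.0133  0.0938] jaw -0.99 [-0.1  0.2  0. ] 0.09198843656505247
[(np.int32(531), 6)]
nominal [ 0.55731053 -0.01326751  0.05382823] fit xy at z [ 0.55249383 -0.00435549] 232.94989570452827
fit y,z at x [-0.00817571  0.06016808] 247.57057629895434
```

View pics/nz.png

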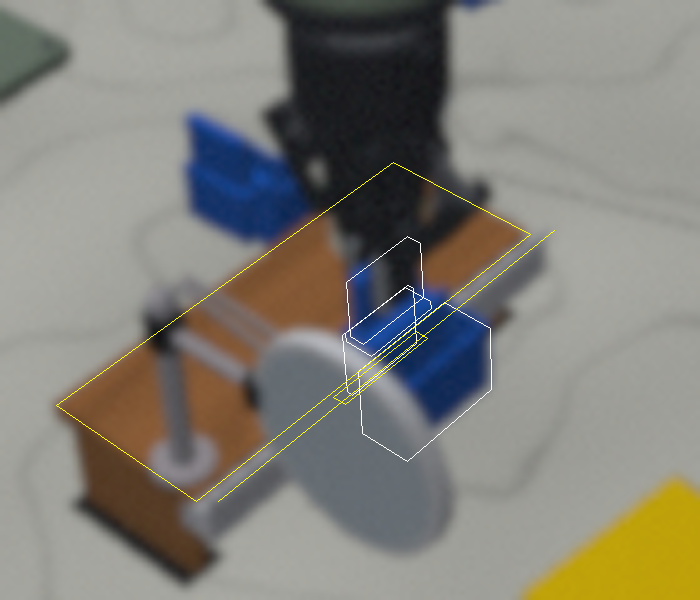

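Call:
send_rows:
  motion:
    - [0,0,-2,0,0,0,1]
    - [0,0,-2,0,0,0,1]
    - [0,0,-2,0,0,0,1]
    - [0,0,-2,0,0,0,1]
    - [0,0,0,0,0,0,1]

```text
time_s: 16.15
tool_pos: [0.5326, -0.0133, 0.0854]
eef_rot: [-88.9, 90.0, -179.9]
contact_force: [-1.3, -1.2, -0.7]
finger_gap: 0.089
```

Call:
send_rows:
  motion:
    - [0,0,-1,0,0,0,1]
    - [0,0,-1,0,0,0,1]
    - [0,0,0,0,0,0,1]

```text
time_s: 16.4
tool_pos: [0.5328, -0.0133, 0.0837]
eef_rot: [-85.7, 90.0, -176.7]
contact_force: [0.1, -0.3, -0.4]
finger_gap: 0.089
```

Expected bottom is near tool z 0.080; slow steps now.

Call:
send_rows:
  motion:
    - [0,0,-1,0,0,0,1]
    - [0,0,-1,0,0,0,1]
    - [0,0,0,0,0,0,1]

```text
time_s: 16.65
tool_pos: [0.5328, -0.0133, 0.0817]
eef_rot: [-81.8, 90.0, -172.8]
contact_force: [-0.6, -0.3, -0.7]
finger_gap: 0.092
```

Call:
send_rows:
  motion:
    - [0,0,-1,0,0,0,1]
    - [0,0,0,0,0,0,1]
    - [0,0,0,0,0,0,1]

```text
time_s: 16.9
tool_pos: [0.5328, -0.0133, 0.0808]
eef_rot: [-87.7, 90.0, -178.7]
contact_force: [-0.0, 0.6, -0.5]
finger_gap: 0.092
```

Call:
send_rows:
  motion:
    - [0,0,-0.7,0,0,0,1]
    - [0,0,0,0,0,0,1]
    - [0,0,0,0,0,0,1]

```text
time_s: 17.15
tool_pos: [0.5328, -0.0133, 0.0801]
eef_rot: [-83.0, 90.0, -174.0]
contact_force: [0.1, -0.2, -0.5]
finger_gap: 0.094
```

Call:
send_rows:
  motion:
    - [0,0,-0.7,0,0,0,1]
    - [0,0,0,0,0,0,1]
    - [0,0,0,0,0,0,1]

```text
time_s: 17.4
tool_pos: [0.533, -0.0133, 0.0798]
eef_rot: [69.5, 90.0, -21.4]
contact_force: [-1.6, 0.2, 6.9]
finger_gap: 0.088
```

Call:
send_rows:
  motion:
    - [0,0,-0.7,0,0,0,1]
    - [0,0,0,0,0,0,1]
    - [0,0,0,0,0,0,1]

```text
time_s: 17.65
tool_pos: [0.5332, -0.0133, 0.0797]
eef_rot: [79.2, 89.9, -11.8]
contact_force: [-2.7, -1.5, 19.2]
finger_gap: 0.094
```

Call:
send_rows:
  motion:
    - [0,0,-0.7,0,0,0,1]
    - [0,0,0,0,0,0,1]
    - [0,0,0,0,0,0,1]

```text
time_s: 17.9
tool_pos: [0.5334, -0.0134, 0.0795]
eef_rot: [79.7, 89.9, -11.3]
contact_force: [-4.9, -0.7, 31.7]
finger_gap: 0.093
```

Call:
send_rows:
  motion:
    - [0,0,-0.0,0,0,0,1]
    - [0,0,0.9,0,0,0,1]
    - [0,0,0,0,0,0,1]
    - [0,0,0,0,0,0,1]

```text
time_s: 18.23
tool_pos: [0.5331, -0.0134, 0.0797]
eef_rot: [76.2, 89.9, -14.8]
contact_force: [-2.3, -0.9, 16.4]
finger_gap: 0.09
```

```bash
python3 look.py p
```

```text
18.3333 [ 0.5331 -0.0134  0.0797] jaw -1.0 [-2.9 -0.5 16.3] 0.09600521558504546
```

View pics/p_s.png

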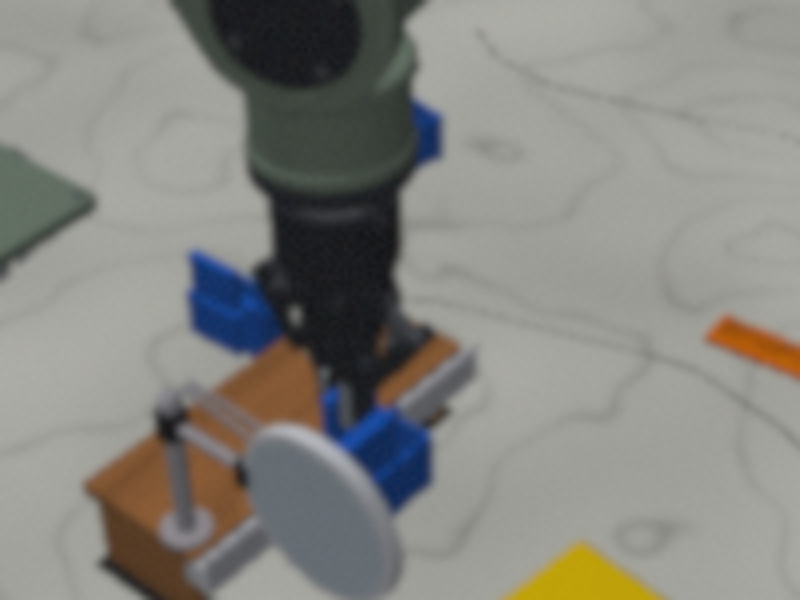

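View pics/p_t.png

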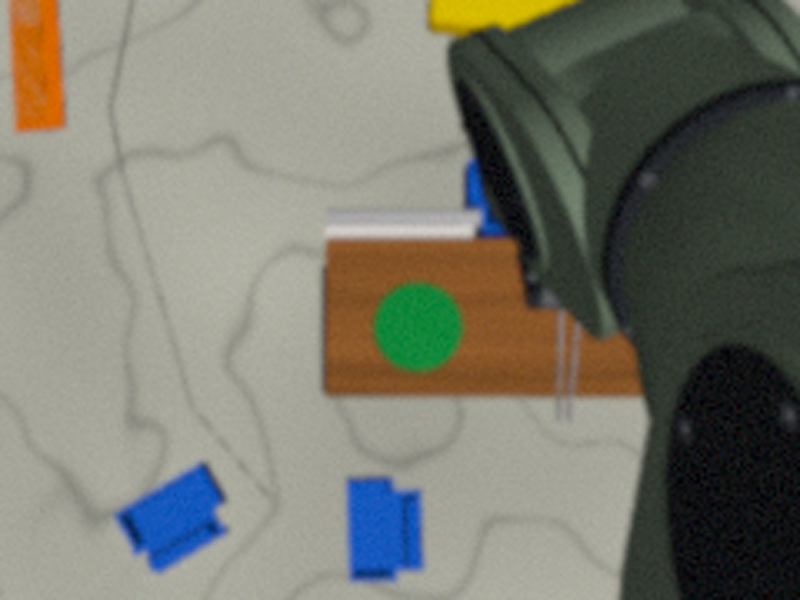

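Call:
send_rows:
  motion:
    - [0,0,0,0,0,0,1]
    - [0,0,0,0,0,0,1]
    - [0,0,0,0,0,0,1]
    - [0,0,0,0,0,0,1]
    - [0,0,0,0,0,0,1]
    - [0,0,0,0,0,0,1]
    - [0,0,0,0,0,0,1]
    - [0,0,0,0,0,0,1]
    - [0,0,0,0,0,0,1]
    - [0,0,0,0,0,0,1]

```text
time_s: 19.17
tool_pos: [0.5331, -0.0134, 0.0797]
eef_rot: [74.6, 89.9, -16.4]
contact_force: [-2.1, -0.5, 15.4]
finger_gap: 0.09
```

Call:
send_rows:
  motion:
    - [0,0,0,0,0,0,1]
    - [0,0,0,0,0,0,1]
    - [0,0,0,0,0,0,1]
    - [0,0,0,0,0,0,1]
    - [0,0,0,0,0,0,1]
    - [0,0,0,0,0,0,1]
    - [0,0,0,0,0,0,1]
    - [0,0,0,0,0,0,1]
    - [0,0,0,0,0,0,1]
    - [0,0,0,0,0,0,1]

```text
time_s: 20.0
tool_pos: [0.5331, -0.0133, 0.0797]
eef_rot: [78.0, 89.9, -13.0]
contact_force: [-3.6, 0.1, 16.4]
finger_gap: 0.09
```

```bash
python3 -c "
from bench import *
s=manip.state();print(s['tool_pos'],s['contact_force'],s['finger_gap'],s['wrist_torque']);print(hand_in())"
```

```text
[ 0.53310789 -0.0133226   0.0796985 ] [-3.56681535  0.12976231 16.40202428] 0.0895722163770119 [-0.09795555  0.84864785  0.00718394]
the job is handed in; nothing more can be done
None
```

I swung the mirror out and let go of it. Then I pushed the farthest blue holder's tongue down behind the lip into the middle pocket, and handed the job in at about 20 s with the gripper still pressing it home.

**Last checks**
- **Seating:** the tongue met firm resistance at a tool height of 79.9 mm; I expected 80 mm for the foot on the strip. In the last pictures the trough hangs in front of the lip.
- **Press:** 15–16 N, steady for the last 1.8 s before hand-in.
- **Mirror:** the fits to the pictures put its arm at about 1.58 rad (top camera) and 1.60 rad (scene camera), against 1.571 for square. That is within about 1.5°.
- **Other things:** I saw no sign of contact with the jar, tweezer, comb, soap dish or the other holders. I made no separate check of their positions.

**What went wrong or disagreed**
- **Tool height:** in the pictures the fingertips stood about 25 mm higher than the reported tool height and the given finger length would put them. My first pinch on the mirror closed above the rim without touching it. I then took heights from the pictures and from contact.
- **Press overshoot:** while bottoming the tongue, the press reached 32 N for about 0.3 s before I backed it off to 16 N.
- **Cameras:** they disagreed with each other by about 3 mm. I allowed for that, and the tongue went in without touching the sides.

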